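# Pack a vial and secure the transit case

### The arm

A 7-joint arm with a two-finger parallel gripper is mounted at the origin on a cart in front of the work surface, level with it; the furniture and walls round the work are solid. World frame = base frame: x ahead of the robot, y to its left, z up, the work surface at z = 0. Lengths are in m, angles in rad, forces in N, time in s.
With the tool pointing down it reaches from about 0.35 to 0.9 m from the base axis. Payload 7.2 kg.
Tool frame: the origin (TCP) lies midway between the tips of the shut fingers; the grasp point (between the pads) lies 19 mm behind it; z points along the fingers, y is the direction in which the jaws open and shut (so a half turn about z gives the same grasp; the last joint's range is limited). The gripper opens to 88 mm and grips with 3 to 60 N. Pads are 20 mm wide; open, the fingers measure 115 mm over their backs; the gripper's body (75 mm by 178 mm) begins 61 mm behind the grasp point.
Start: joints at [1.093, 0.411, -0.013, 1.596, 0.006, 1.134, -0.082], TCP at [0.249, -0.573, 0.191] pointing down, gripper open.
Joint ranges: [-2.95, 2.95], [-0.29, 1.99], [-1.47, 1.44], [0.14, 2.54], [-1.03, 4.17], [0.13, 1.85], [-2.86, 2.86]. Speed limits (rad/s): [2.39, 2.39, 3.01, 3.01, 3.14, 3.14, 3.14].

### API

Orientations are given as a unit quaternion [w, x, y, z].
In Python, from cell import r, imaging gives the robot as it stands. The module is installed in compiled form; this text tells all that it offers.
- The arm moves only by the tool play_rows, never from a script. Its argument "motion" is a list of rows, each an object with "translation": the shift along the tool's x, y, z in m, a list of three; "twist": the turn, a rotation vector about the tool's x, y, z in degrees, a list of three; "gripper": the closure, from -1 (fully open) to 1 (shut), so that 0 is half open. In form: [{"translation": [dx, dy, dz], "twist": [rx, ry, rz], "gripper": gripper}, ...]. A call has 1 to 5 rows; each row shifts and turns the commanded pose from where the row before left it, along the tool's axes as they then stand; what a row does not reach is not made up. A row lasts 1/12 s, in which the tool goes at most 41.7 mm and 7.16 degrees, less where a joint would pass 70% of its speed; a pose out of reach is approached as far as the arm can. A call with a gripper value outside its range is refused whole. The fingers move at their own pace and stop on an object; "squeeze" is the grip in N (left out, the last holds). Time passes only in rows, so rows that do not move let the fingers close. It gives the time, the measured TCP pose, the force and the opening at its end, in the units of the state.
- r.state(): the state, without advancing time (a new reading comes with each control period).
- imaging.get_image(name): name is "scene" or "side" or "wrist"; returns a dict with "frame" (480x640x3 uint8, red, green, blue), "intrinsics" (3x3 intrinsics, pixels), "k1" (the pictures are not rectified: a ray, as slopes to the right and down, at radius r is drawn at 1 + k1 r^2 times it, then the intrinsics apply), "pose" (4x4, takes a point from camera to world coordinates); the wrist camera has in their place "T_tool_cam" (4x4, takes a point from camera to tool coordinates, whose origin is the TCP and whose axes are the flange's). Camera axes: x right, y down, z forward; pixel columns grow to the right and rows downward; lengths in m; the calibration is good to about 2 mm. A picture is of the moment at which its call begins: read the wrist's pose just before it. There is no depth.
- r.sign_off(): hands the job in, once; it reports no verdict.
The state is a dict: "clock": time; "q": joint angles; "qd": joint speeds; "joint_torque": joint torques, N m; "eef_pos": TCP position; "tcp_rot": TCP orientation; "ft_force": force on the tool from outside, world axes, zero at the start; "torque": the same for the moment, N m; "gripper_width": finger opening in m.
Only numpy, scipy, OpenCV 4.12 (cv2) and the standard library are available. Lean on these libraries where they do the work, as an engineer would, in place of code of your own. Each camera call takes 0.05 s, during which the arm holds its last target.

### The job

Stand the smaller of the two pill vials upright on the floor of the open grey transit case, fit the loose cover fully home on the case, then turn both turnbuttons square across the cover's short edges so that it is secured. Turn a button clear of the opening first if it is in the cover's way, and do not push about or knock over the large vial or the specimen cup.

Things in the scene. Friction and masses are not known exactly. Their poses are not given: they have to be found in the camera images.
- case: grey transit case fixed to the bench at the left or right, open at the top: outside 104 (its x) x 150 (its y) mm, 84 mm high, walls and floor 5 mm (floor surface 5 mm above the origin). Origin: centre of its underside, on the bench; z up. At each short end an ear carries a turnbutton on a vertical pivot, on the case's y axis 93 mm from the centre, 18 mm beyond the cover's edge
- button_a (a joint): turnbutton at the case's +y end, angle in rad, counter-clockwise from above. 0: bar parallel to the case's x axis, clear of the cover. Turns either way to stops at +-1.6; at +1.57 or -1.57 it lies square across the case's short edge, 22 mm over the cover. Beyond 0.2 either way it blocks a cover being put on. Friction 0.05 N m, stays where left
- button_b (a joint): the same for the turnbutton at the case's -y end, same sense and limits
- button_a_wing (a point): turnbutton at the +y end: flat steel bar 80 x 14 x 5 mm, underside 92 mm above the bench (2 mm above a fitted cover), with an upright black grip along it, 56 long, 14 thick, 22 mm high (top 119 mm above the bench), both centred on the pivot. Point: on the pivot axis, 108 mm above the bench, half-way up the grip; x along the bar, turning with it
- button_b_wing (a point): the same point of the identical turnbutton at the -y end
- cover: loose cover, about 0.25 kg: aluminium plate 104 (x) x 150 (y) x 6 mm on a black rubber plug 86 x 132 x 6 mm, which drops inside the case's walls with 4 mm play all round; handle on top. It starts lying on the bench on its plug. Origin: centre of the plug's underside; z up. Fitted (either way round), the plate rests on the rim and the origin is 78 mm above the bench over the case's centre
- cover_handle (a point): centre of the cover's black bridge handle, 37 mm above the plug's underside and 25 mm above the plate's top, over the middle of the plate; the handle bar is 70 mm long along the cover's y, 12 wide, 14 high; axes as the cover. Fitted, the point is 115 mm above the bench
- small_vial_center (a point): the smaller pill vial, with white cap, upright, 31 mm diameter and 68 mm tall; point at its centre, 34 mm above its base; z is its axis
- large_vial_center (a point): the larger pill vial, 35 mm diameter and 80 mm tall, a bystander that stays where it is; point at its centre, 40 mm above its base. It and the small vial stand about 0.1 m apart in a row leading away from the robot
- cup_center (a point): screw-capped specimen cup, 60 mm diameter and 70 mm tall, a bystander that stays where it is behind the vials; point at its centre, 35 mm above its base. Wall cabinets hang behind the work, from about 0.63 m ahead of the robot, less than 0.6 m above the bench: keep the wrist clear of them on long swings

How it is judged:
On the way, in this order (a step that is already met when the one before it is completed fails the run):
1. the small vial stands upright inside the case (horizontal distance between small_vial_center and case below 0.075 m and x of small_vial_center in the frame of case between -0.047 and 0.047 m and y of small_vial_center in the frame of case between -0.07 and 0.07 m and z of small_vial_center in the frame of case between 0.03 and 0.046 m and angle between small_vial_center's own z axis and vertical below 0.2 rad), for 0.2 s.
2. the cover is seated on the case (z of cover_handle in the frame of case between 0.112 and 0.1175 m and horizontal distance between cover_handle and case below 0.012 m and angle between cover_handle's own z axis and vertical below 0.04 rad and angle between the y axis of cover_handle and the y axis of case, either way round below 0.15 rad), for 0.2 s.
3. both turnbuttons lie across the cover ((value of joint button_a above 1.3 rad or value of joint button_a below -1.3 rad) and (value of joint button_b above 1.3 rad or value of joint button_b below -1.3 rad)), for 0.2 s.
At the end, for the whole second after the job is handed in: The small vial stands upright (0.2 rad) on the floor inside the case; the cover is fully home (handle point 112 to 117.5 mm above the case's underside, 12 mm from its centre, tilt 0.04, turned 0.15 rad at most); both turnbuttons lie across it, turned at least 1.3 rad from parallel (all of step 1 and all of step 2 and all of step 3); the robot touches nothing.
It fails at once if the large vial is pushed more than 40 mm or tipped over (distance of large_vial_center from where it was at the start of the episode above 0.04 m or angle between large_vial_center's own z axis and vertical above 0.5 rad).
It fails at once if the specimen cup is pushed more than 40 mm or tipped over (distance of cup_center from where it was at the start of the episode above 0.04 m or angle between cup_center's own z axis and vertical above 0.5 rad).
It also fails if it takes over 72 s, if anything falls off the work surface, if the arm or the gripper's body presses on something with over 40 N, if the wrist force passes 120 N, or if a joint passes its speed limit or range.

## Working session

There is one attempt and no reset: what is moved stays moved. The work goes in short steps, Python scripts to look and compute and a tool call to move; the robot and the scene stay as the last step left them, time stands still between calls to the robot, and variables do not carry over. Pictures are saved under pics/ and viewed, and the job is handed in when it is done.

Besides the shell and the picture viewer there is one more tool, called after "Request:" as name(argument=value, ...), one argument or row to a line, values as JSON. play_rows: Moves the arm, as the interface text tells. Its arguments: {"type":"object","properties":{"motion":{"type":"array"},"squeeze":{"type":"number"}},"required":["motion"]}

```bash
mkdir -p pics; ls; python3 - <<'E'
from cell import r, imaging
import cv2,numpy as np
np.set_printoptions(precision=4,suppress=True)
print(r.state())
for n in ["scene","side","wrist"]:
    d=imaging.get_image(n); cv2.imwrite(f"pics/{n}0.png",d["frame"][:,:,::-1])
    print(n,d["intrinsics"],d["k1"],d.get("pose",d.get("T_tool_cam")))
E
```

```text
pics
{'clock': 0.0, 'q': array([ 1.0928,  0.4119, -0.0127,  1.5971,  0.0056,  1.1343, -0.0822]), 'qd': array([-0.0028,  0.0012,  0.0016, -0.0004, -0.0016, -0.0004, -0.0008]), 'joint_torque': array([  0.0006, -58.7944,   0.6419, -29.1072,  -0.054 ,   0.0183,
         0.0001]), 'eef_pos': array([ 0.2488, -0.5727,  0.1898]), 'tcp_rot': array([-0.0008,  0.9791,  0.2035, -0.0002]), 'ft_force': array([ 0.0741,  0.3288, -0.1805]), 'torque': array([ 0.0405,  0.0228, -0.0641]), 'gripper_width': 0.08746309325394076}
scene [[610.5266   0.     319.5482]
 [  0.     610.5266 236.7433]
 [  0.       0.       1.    ]] 0.05156229153800909 [[-0.9112 -0.2572  0.3218  0.207 ]
 [-0.4116  0.5378 -0.7358  0.8769]
 [ 0.0162 -0.8029 -0.5959  0.7482]
 [ 0.      0.      0.      1.    ]]
side [[453.1946   0.     329.6935]
 [  0.     453.1946 236.9789]
 [  0.       0.       1.    ]] -0.055369684093221835 [[ 0.9751 -0.1488  0.1643  0.409 ]
 [-0.2205 -0.5748  0.788  -0.6853]
 [-0.0228 -0.8046 -0.5933  0.655 ]
 [ 0.      0.      0.      1.    ]]
wrist [[421.1823   0.     318.2383]
 [  0.     421.1823 235.8394]
 [  0.       0.       1.    ]] -0.020084501194742702 [[-0.0007 -0.9705 -0.2413  0.0656]
 [ 1.     -0.0006 -0.0003 -0.    ]
 [ 0.0002 -0.2413  0.9705 -0.195 ]
 [ 0.      0.      0.      1.    ]]
```

View pics/scene0.png

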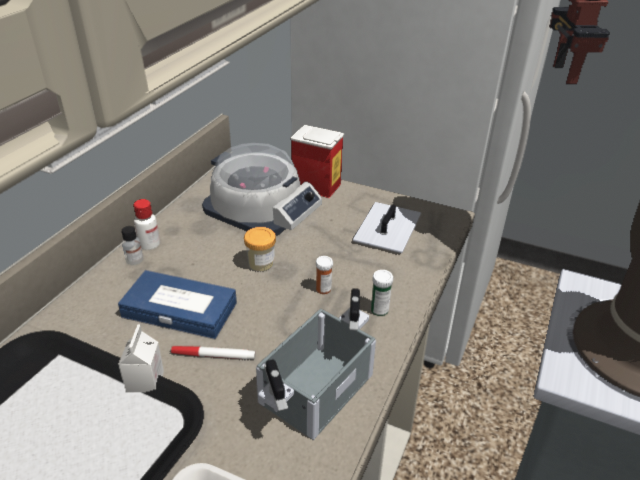

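View pics/side0.png

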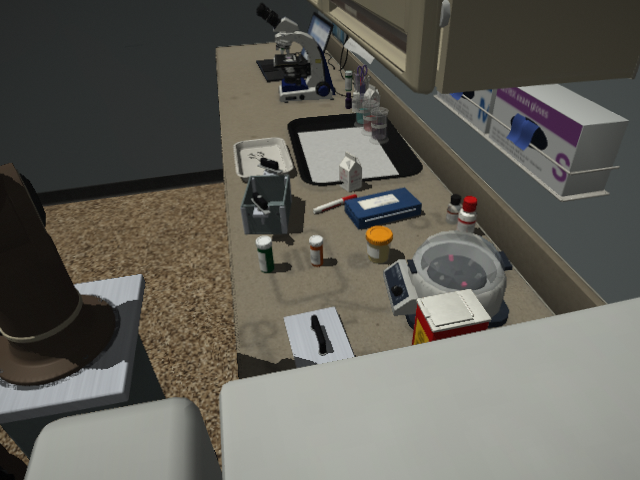

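View pics/wrist0.png

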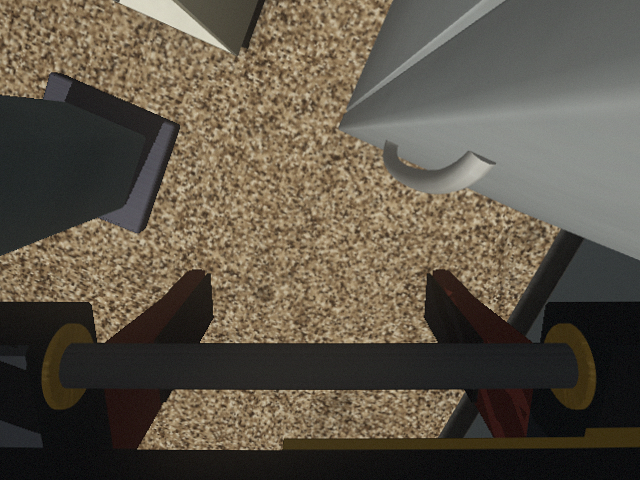

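```bash
python3 - <<'E'
import cv2
a=cv2.imread("pics/scene0.png"); cv2.imwrite("pics/scene0c.png",cv2.resize(a[190:440,240:440],None,fx=2.4,fy=2.4,interpolation=cv2.INTER_CUBIC)[:600])
a=cv2.imread("pics/side0.png"); cv2.imwrite("pics/side0c.png",cv2.resize(a[140:370,220:420],None,fx=2.6,fy=2.6,interpolation=cv2.INTER_CUBIC)[:600])
E
```

```text
(no output)
```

View pics/scene0c.png

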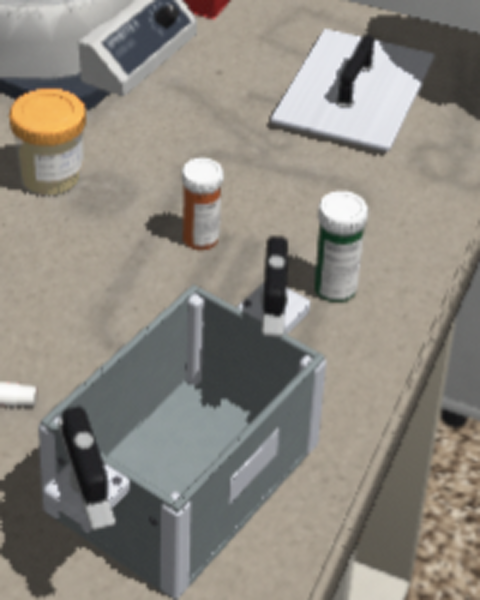

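View pics/side0c.png

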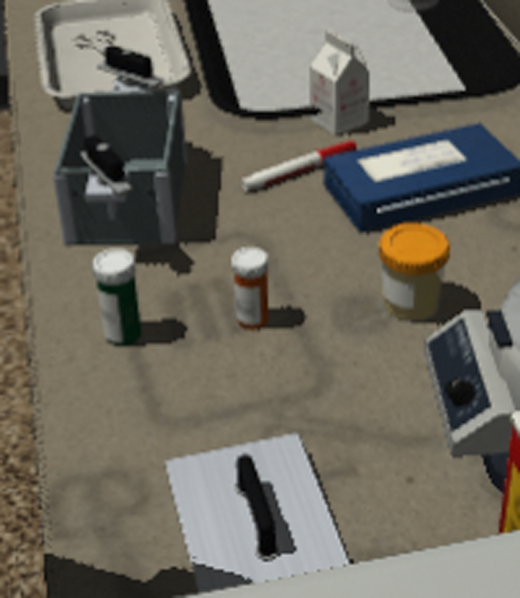

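```bash
cat > h.py <<'E'
from cell import r, imaging
import cv2,numpy as np
from scipy.spatial.transform import Rotation as R
np.set_printoptions(precision=4,suppress=True)
def grab(n,save=None):
    s=r.state(); d=imaging.get_image(n)
    if n=="wrist":
        T=np.eye(4);q=s["tcp_rot"];T[:3,:3]=R.from_quat([q[1],q[2],q[3],q[0]]).as_matrix();T[:3,3]=s["eef_pos"]
        d["pose"]=T@d["T_tool_cam"]
    if save: cv2.imwrite(f"pics/{save}.png",d["frame"][:,:,::-1])
    np.savez(f"pics/{save}.npz",**{k:d[k] for k in("frame","intrinsics","k1","pose")})
    return d
def load(s): 
    z=np.load(f"pics/{s}.npz"); return {k:z[k] for k in z.files}
def ray(d,uv):
    K=d["intrinsics"];uv=np.atleast_2d(np.float64(uv))
    dd=np.stack([(uv[:,0]-K[0,2])/K[0,0],(uv[:,1]-K[1,2])/K[1,1]],1)
    p=dd.copy()
    for _ in range(30): p=dd/(1+d["k1"]*(p**2).sum(1,keepdims=True))
    v=np.c_[p,np.ones(len(p))]@d["pose"][:3,:3].T
    return d["pose"][:3,3],v/np.linalg.norm(v,axis=1,keepdims=True)
def onz(d,uv,z):
    o,v=ray(d,uv); return o+v*((z-o[2])/v[:,2])[:,None]
def proj(d,P):
    P=np.atleast_2d(P);p=(P-d["pose"][:3,3])@d["pose"][:3,:3]
    s=p[:,:2]/p[:,2:];s=s*(1+d["k1"]*(s**2).sum(1,keepdims=True));K=d["intrinsics"]
    return s*[K[0,0],K[1,1]]+[K[0,2],K[1,2]]
def tri(a,ua,b,ub):
    o1,v1=ray(a,ua);o2,v2=ray(b,ub);v1=v1[0];v2=v2[0]
    t=np.linalg.lstsq(np.c_[v1,-v2],o2-o1,rcond=None)[0]
    p,q=o1+v1*t[0],o2+v2*t[1];return (p+q)/2,np.linalg.norm(p-q)
E
python3 - <<'E'
from h import *
a=grab("scene","s1");b=grab("side","d1")
c=lambda d,P,z:onz(d,P,z)
S=np.array([[197,290],[325,352],[175,503],[45,425]])/2.4+[240,190]
print("case rim",onz(a,S,.084))
D=np.array([[78,95],[185,97],[178,172],[58,178]])/2.6+[220,140]
print("case rim side",onz(b,D,.084))
for n,u,w,z in [("small",(203,170),(250,257),.068),("large",(343,208),(115,262),.08),("cup",(48,108),(415,240),.07),
  ("wingnear top",(280,258),(110,150),.119),("wingfar",(83,437),(127,60),.119)]:
    pu=np.array(u)/2.4+[240,190];pw=np.array(w)/2.6+[220,140]
    print(n,onz(a,pu,z)[0],onz(b,pw,z)[0],tri(a,pu,b,pw))
C=np.array([[320,28],[435,52],[388,152],[270,122]])/2.4+[240,190]
print("cover",onz(a,C,.012))
C=np.array([[166,460],[298,434],[350,562]])/2.6+[220,140]
print("cover",onz(b,C,.012))
E
```

```text
case rim [[0.4818 0.2328 0.084 ]
 [0.3868 0.2494 0.084 ]
 [0.423  0.3941 0.084 ]
 [0.516  0.3752 0.084 ]]
case rim side [[0.4235 0.386  0.084 ]
 [0.5277 0.3531 0.084 ]
 [0.5002 0.2164 0.084 ]
 [0.3933 0.2344 0.084 ]]
small [0.5366 0.0986 0.068 ] [0.5415 0.095  0.068 ] (array([0.5398, 0.0961, 0.0663]), np.float64(0.004243270363436133))
large [0.4244 0.1089 0.08  ] [0.4302 0.1    0.08  ] (array([0.4281, 0.1043, 0.0762]), np.float64(0.004702652136682844))
cup [0.6756 0.0825 0.07  ] [0.6811 0.081  0.07  ] (array([0.679 , 0.0804, 0.0692]), np.float64(0.004613852198971641))
wingnear top [0.4315 0.2174 0.119 ] [0.442  0.2121 0.119 ] (array([0.4374, 0.214 , 0.1164]), np.float64(0.009555935849618152))
wingfar [0.4765 0.4004 0.119 ] [0.476  0.3799 0.119 ] (array([0.4782, 0.3951, 0.1118]), np.float64(0.0025569925297560434))
cover [[ 0.551  -0.201   0.012 ]
 [ 0.4445 -0.2088  0.012 ]
 [ 0.437  -0.0518  0.012 ]
 [ 0.5391 -0.0481  0.012 ]]
cover [[ 0.4433 -0.0638  0.012 ]
 [ 0.5451 -0.0612  0.012 ]
 [ 0.5515 -0.1881  0.012 ]]
```

Request:
play_rows(
  motion=[
    {"translation":[0.0248,-0.0303,-0.006],"twist":[0,0,0],"gripper":-1},
    {"translation":[0.0248,-0.0303,-0.006],"twist":[0,0,0],"gripper":-1},
    {"translation":[0.0248,-0.0303,-0.006],"twist":[0,0,0],"gripper":-1},
    {"translation":[0.0248,-0.0303,-0.006],"twist":[0,0,0],"gripper":-1},
    {"translation":[0.0248,-0.0303,-0.006],"twist":[0,0,0],"gripper":-1},
  ],
)

```text
clock: 0.67
eef_pos: [0.3025, -0.3831, 0.2208]
tcp_rot: [0.0, 0.979, 0.203, -0.0]
ft_force: [0.5, -0.5, 0.2]
gripper_width: 0.0876
```

Request:
play_rows(
  motion=[
    {"translation":[0.0248,-0.0303,-0.006],"twist":[0,0,0],"gripper":-1},
    {"translation":[0.0248,-0.0303,-0.006],"twist":[0,0,0],"gripper":-1},
    {"translation":[0.0248,-0.0303,-0.006],"twist":[0,0,0],"gripper":-1},
    {"translation":[0.0248,-0.0303,-0.006],"twist":[0,0,0],"gripper":-1},
    {"translation":[0.0248,-0.0303,-0.006],"twist":[0,0,0],"gripper":-1},
  ],
)

```text
clock: 1.08
eef_pos: [0.3558, -0.1947, 0.2511]
tcp_rot: [0.0, 0.979, 0.203, 0.0]
ft_force: [0.7, -1.7, -0.1]
gripper_width: 0.0877
```

Request:
play_rows(
  motion=[
    {"translation":[0.0248,-0.0303,-0.006],"twist":[0,0,0],"gripper":-1},
    {"translation":[0.0248,-0.0303,-0.006],"twist":[0,0,0],"gripper":-1},
    {"translation":[0.0248,-0.0303,-0.006],"twist":[0,0,0],"gripper":-1},
    {"translation":[0.0248,-0.0303,-0.006],"twist":[0,0,0],"gripper":-1},
    {"translation":[0.0248,-0.0303,-0.006],"twist":[0,0,0],"gripper":-1},
  ],
)

```text
clock: 1.5
eef_pos: [0.4091, -0.0063, 0.2813]
tcp_rot: [0.0, 0.979, 0.203, 0.0]
ft_force: [1.1, 0.4, -0.3]
gripper_width: 0.0875
```

Request:
play_rows(
  motion=[
    {"translation":[0.0248,-0.0303,-0.006],"twist":[0,0,0],"gripper":-1},
    {"translation":[0.0248,-0.0303,-0.006],"twist":[0,0,0],"gripper":-1},
    {"translation":[0.0248,-0.0303,-0.006],"twist":[0,0,0],"gripper":-1},
    {"translation":[0.0248,-0.0303,-0.006],"twist":[0,0,0],"gripper":-1},
    {"translation":[0,0,0],"twist":[0,0,-5],"gripper":-1},
  ],
)

```text
clock: 1.92
eef_pos: [0.4523, 0.1505, 0.3059]
tcp_rot: [-0.002, 0.969, 0.247, 0.002]
ft_force: [-0.8, -0.5, -0.0]
gripper_width: 0.088
```

```bash
python3 - <<'E'
from h import *
d=grab("wrist","w1"); print(r.state()["eef_pos"],r.state()["clock"])
E
```

```text
[0.4518 0.1469 0.3051] 1.9667
```

View pics/w1.png

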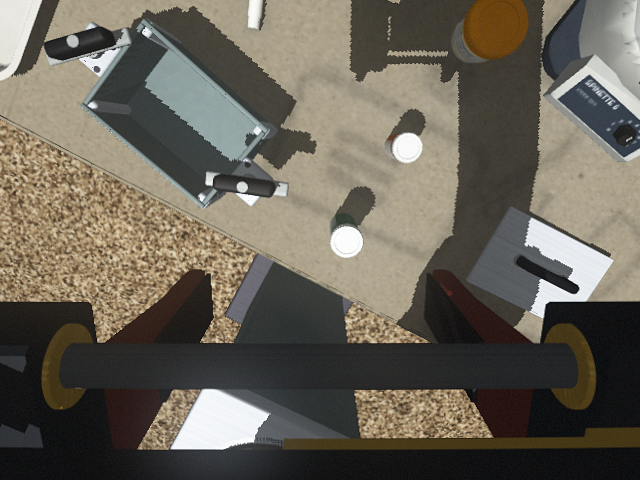

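```bash
python3 - <<'E'
from h import *
d=load("w1")
f=d["frame"]
cv2.imwrite("pics/w1c.png",cv2.resize(f[0:230,30:310][:,:,::-1],None,fx=2.6,fy=2.6,interpolation=cv2.INTER_CUBIC))
# vial caps and cover
hsv=cv2.cvtColor(f,cv2.COLOR_RGB2HSV)
m=((hsv[...,2]>200)&(hsv[...,1]<40)).astype(np.uint8)
n,l,st,c=cv2.connectedComponentsWithStats(m)
for i in range(1,n):
    if 300<st[i,4]: print(st[i],c[i])
E
```

```text
[   0    0   42   81 2109] [14.8592 30.853 ]
[248   0  13  29 306] [253.4771  12.8333]
[626   0  14  64 368] [632.8723  33.2989]
[ 79  48  41  29 413] [100.      60.9007]
[ 553   57   87   62 1404] [602.5057  83.9473]
[393 133  30  30 689] [407.1466 147.3991]
[ 525  218   89  100 3567] [565.3151 264.7525]
[330 226  33  32 807] [346.2478 241.6865]
[ 171  389   98   60 3788] [218.8155 422.3786]
```

View pics/w1c.png

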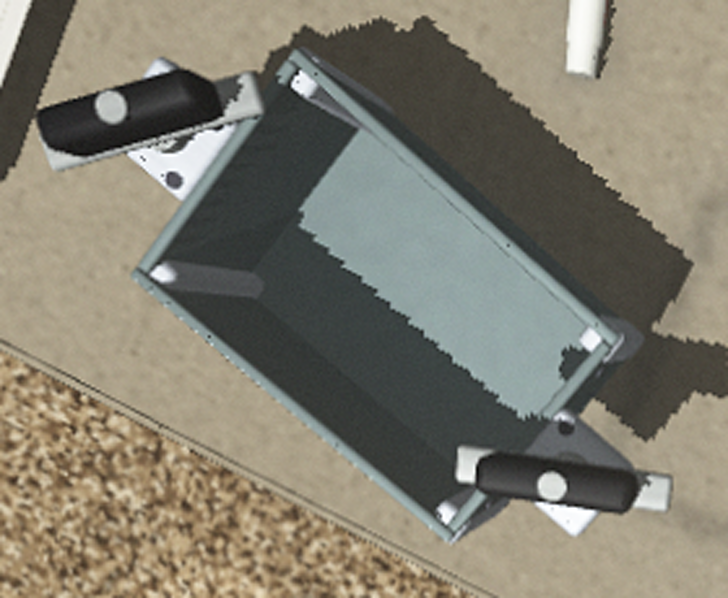

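```bash
python3 - <<'E'
from h import *
d=load("w1")
q=lambda L:np.array(L)/2.6+[30,0]
rim=onz(d,q([[300,52],[622,340],[452,540],[137,275]]),.084)[:,:2];print("rim",rim,rim.mean(0))
e=rim[[0,3]].mean(0)-rim[[1,2]].mean(0);print("len",np.linalg.norm(rim-np.roll(rim,1,0),axis=1),"yaw",np.degrees(np.arctan2(-e[0],e[1])))
w=onz(d,q([[551,486],[112,107]]),.119)[:,:2];print("wings",w,w.mean(0),np.linalg.norm(w[0]-w[1]),np.degrees(np.arctan2(-(w[1]-w[0])[0],(w[1]-w[0])[1])))
# bars top z .097
b=onz(d,q([[457,463],[671,492],[52,163],[260,97]]),.097)[:,:2];print(b)
for i in (0,2): v=b[i+1]-b[i];print("bar ang",np.degrees(np.arctan2(v[1],v[0])),np.linalg.norm(v))
b=onz(d,q([[477,480],[637,494],[40,118],[218,95]]),.117)[:,:2]
for i in (0,2): v=b[i+1]-b[i];print("grip ang",np.degrees(np.arctan2(v[1],v[0])),np.linalg.norm(v))
print("vials",onz(d,[407.1,147.4],.068),onz(d,[346.2,241.7],.08))
f=d["frame"]
cv2.imwrite("pics/w1d.png",cv2.resize(f[190:320,440:640][:,:,::-1],None,fx=4,fy=4,interpolation=cv2.INTER_CUBIC))
E
```

```text
rim [[0.5219 0.3694]
 [0.4882 0.2247]
 [0.3898 0.2483]
 [0.4238 0.3926]] [0.4559 0.3088]
len [0.1009 0.1486 0.1012 0.1482] yaw -13.192772457383608
wings [[0.4338 0.2203]
 [0.4765 0.4017]] [0.4552 0.311 ] 0.18635110241120856 -13.233368542679406
[[0.4205 0.2568]
 [0.4488 0.1825]
 [0.4475 0.4265]
 [0.5019 0.3701]]
bar ang -69.15896411465268 0.07948432939415162
bar ang -46.07589566652627 0.07838525018178326
grip ang -66.43075215120237 0.05640285479018578
grip ang -55.311933797663286 0.06046434022931966
vials [[0.5394 0.0969 0.068 ]] [[0.4269 0.1046 0.08  ]]
```

View pics/w1d.png

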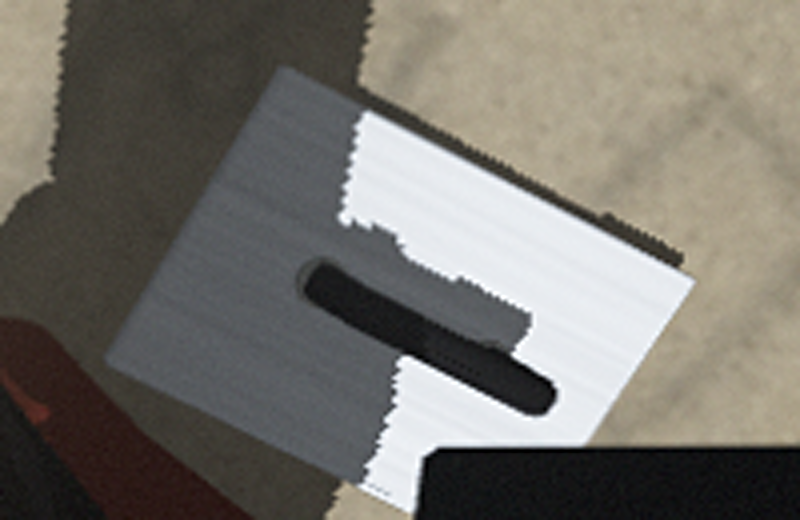

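```bash
cat >> h.py <<'E'
def go(P,yaw,twfirst=True):
    """needed twist about tool z (deg) and shift in tool axes after twist, for a target TCP and heading of tool x"""
    s=r.state();q=s["tcp_rot"];M=R.from_quat([q[1],q[2],q[3],q[0]]).as_matrix()
    y0=np.degrees(np.arctan2(M[1,0],M[0,0]));tw=-((yaw-y0+180)%360-180)
    D=np.array(P)-s["eef_pos"]
    M2=M@R.from_euler("z",tw,degrees=True).as_matrix()
    print("pos",s["eef_pos"],"yaw",round(y0,2),"tilt",np.degrees(np.arccos(-M[2,2])).round(2),"q7",s["q"][6].round(3),"clock",round(s["clock"],2),"F",s["ft_force"])
    print("twist",round(tw,2),"shift after twist",D@M2,"before",D@M)
E
python3 - <<'E'
from h import *
go([.434,.2203,.16],112)
d=load("w1")
q=lambda L:np.array(L)/2.6+[30,0]
b=onz(d,q([[52,168],[262,112],[457,482],[670,508]]),.097)[:,:2]
for i in (0,2): v=b[i+1]-b[i];print("bar ang",np.degrees(np.arctan2(v[1],v[0])),np.linalg.norm(v))
q=lambda L:np.array(L)/4+[440,190]
c=onz(d,q([[283,66],[694,281],[107,357]]),.012)[:,:2];print(c,(c[1]+c[2])/2,c[1]-c[0],np.degrees(np.arctan2(*(c[1]-c[0])[::-1])))
print(onz(d,q([[430,338]]),.044))
E
```

```text
pos [0.4518 0.1469 0.3051] yaw 29.33 tilt 0.13 q7 -1.552 clock 1.97 F [-0.0483 -0.2207  0.6289]
twist -82.67 shift after twist [0.0745 0.0108 0.1452] before [ 0.0202 -0.0725  0.1452]
bar ang -48.41118565358349 0.07805409574462009
bar ang -68.41164100523882 0.0793139222464057
[[ 0.5439 -0.0569]
 [ 0.55   -0.2063]
 [ 0.4431 -0.0612]] [ 0.4965 -0.1337] [ 0.006  -0.1494] -87.68369840996057
[[ 0.4969 -0.124   0.044 ]]
```

Request:
play_rows(
  motion=[
    {"translation":[0,0,0.01],"twist":[0,0,-6.9],"gripper":-1},
    {"translation":[0,0,0.01],"twist":[0,0,-6.9],"gripper":-0.2},
    {"translation":[0,0,0.01],"twist":[0,0,-6.9],"gripper":-0.2},
    {"translation":[0,0,0.01],"twist":[0,0,-6.9],"gripper":-0.2},
    {"translation":[0,0,0.01],"twist":[0,0,-6.9],"gripper":-0.2},
  ],
)

```text
clock: 2.38
eef_pos: [0.4516, 0.1412, 0.254]
tcp_rot: [0.0, 0.852, 0.524, -0.0]
ft_force: [-0.9, -0.3, 0.0]
gripper_width: 0.0645
```

Request:
play_rows(
  motion=[
    {"translation":[0,0,0.01],"twist":[0,0,-6.9],"gripper":-0.2},
    {"translation":[0,0,0.01],"twist":[0,0,-6.9],"gripper":-0.2},
    {"translation":[0,0,0.01],"twist":[0,0,-6.9],"gripper":-0.2},
    {"translation":[0,0,0.01],"twist":[0,0,-6.9],"gripper":-0.2},
    {"translation":[0,0,0.01],"twist":[0,0,-6.9],"gripper":-0.2},
  ],
)

```text
clock: 2.8
eef_pos: [0.4517, 0.1411, 0.204]
tcp_rot: [0.0, 0.658, 0.753, -0.0]
ft_force: [-0.4, -0.6, -0.8]
gripper_width: 0.0525
```

Request:
play_rows(
  motion=[
    {"translation":[0,0,0.01],"twist":[0,0,-6.9],"gripper":-0.2},
    {"translation":[0,0,0.01],"twist":[0,0,-6.7],"gripper":-0.2},
    {"translation":[0.037,0.0054,0.005],"twist":[0,0,0],"gripper":-0.2},
    {"translation":[0.037,0.0054,0.0],"twist":[0,0,0],"gripper":-0.2},
    {"translation":[0,0,0],"twist":[0,0,0],"gripper":-0.2},
  ],
)

```text
clock: 3.22
eef_pos: [0.4329, 0.2209, 0.1799]
tcp_rot: [-0.001, 0.564, 0.826, 0.001]
ft_force: [0.1, 0.0, 0.4]
gripper_width: 0.0524
```

```bash
python3 - <<'E'
from h import *
go([.434,.2203,.1],112)
d=grab("wrist","w2");d=grab("scene","s2")
E
```

```text
pos [0.4329 0.2209 0.1799] yaw 111.35 tilt 0.18 q7 -0.457 clock 3.22 F [0.07   0.0329 0.4208]
twist -0.65 shift after twist [-0.0012  0.0007  0.0799] before [-0.0012  0.0007  0.0799]
```

View pics/w2.png

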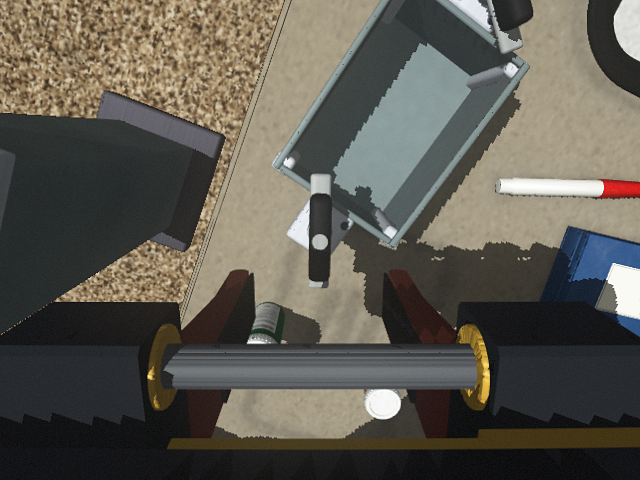

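View pics/s2.png

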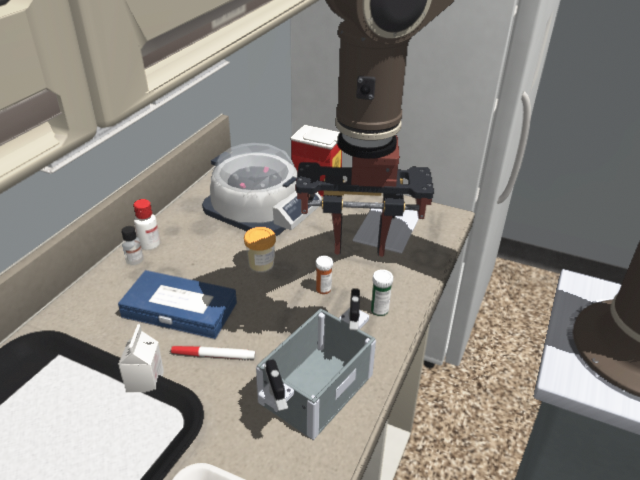

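```bash
python3 - <<'E'
from h import *
a=load("s2");w=load("w2")
print(proj(a,[[.4329,.2209,.18],[.4338,.2203,.119]]))
print(proj(w,[[.4329,.2209,.18],[.4338,.2203,.119]]), w["pose"][:3,3])
print(onz(w,[320,242],.119))
E
```

```text
[[357.0747 267.6864]
 [354.5687 298.2412]]
[[318.1185 270.0405]
 [319.0102 240.5381]] [0.4091 0.2815 0.3751]
[[0.4347 0.2196 0.119 ]]
```

```bash
python3 - <<'E'
from h import *
a=load("s2")
cv2.imwrite("pics/s2c.png",cv2.resize(a["frame"][150:340,270:450][:,:,::-1],None,fx=3,fy=3,interpolation=cv2.INTER_CUBIC))
E
```

```text
(no output)
```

View pics/s2c.png

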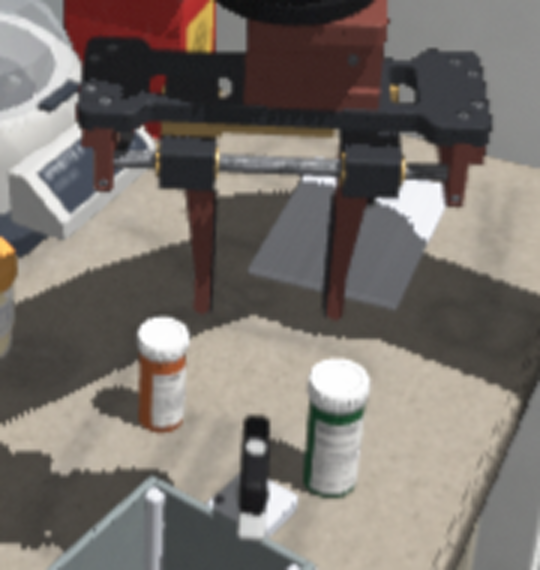

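```bash
python3 - <<'E'
from h import *
b=grab("side","d2");a=load("s2");w=load("w2")
print(proj(b,[.4329,.2209,.18]),r.state()["clock"],r.state()["eef_pos"])
cv2.imwrite("pics/d2c.png",cv2.resize(b["frame"][40:300,180:400][:,:,::-1],None,fx=2.3,fy=2.3,interpolation=cv2.INTER_CUBIC))
cv2.imwrite("pics/w2c.png",cv2.resize(w["frame"][230:370,200:440][:,:,::-1],None,fx=3,fy=3,interpolation=cv2.INTER_CUBIC))
# tool-frame points for tips
T=w["pose"]
q=R.from_quat([.564,.826,0,0]).as_matrix()
for z in (0,-.01,-.02,-.03):
    P=np.array([[0,y,z] for y in(-.026,.026)])@q.T+[.4329,.2209,.18]
    print(z,proj(w,P).ravel(),proj(a,P).ravel(),proj(b,P).ravel())
E
```

```text
[[254.7974 172.666 ]] 3.3667 [0.4353 0.2144 0.1794]
0 [264.7043 270.0886 371.5186 269.9703] [374.8759 268.5006 339.3164 266.8766] [244.1166 176.079  265.2482 169.3323]
-0.01 [262.0736 276.9344 374.1907 276.8084] [375.3571 263.1843 339.5594 261.5614] [243.5093 172.0216 264.7762 165.3265]
-0.02 [259.169  284.495  377.1411 284.3601] [375.8453 257.7967 339.8059 256.175 ] [242.8957 167.917  264.2993 161.2753]
-0.03 [255.9453 292.8878 380.4155 292.7429] [376.3405 252.3361 340.0558 250.7159] [242.2756 163.7644 263.8175 157.1779]
```

View pics/d2c.png

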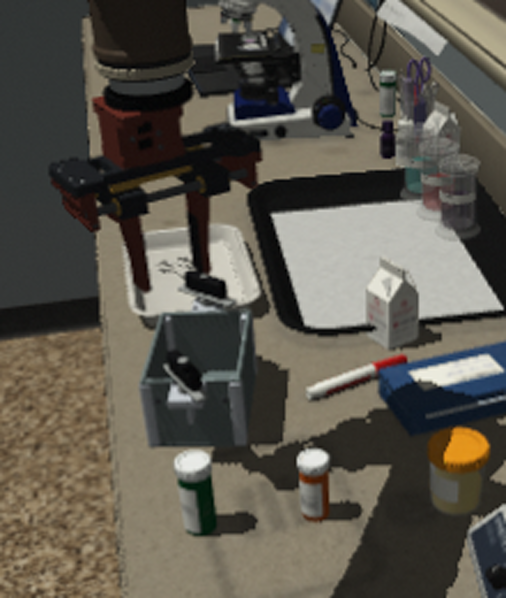

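View pics/w2c.png

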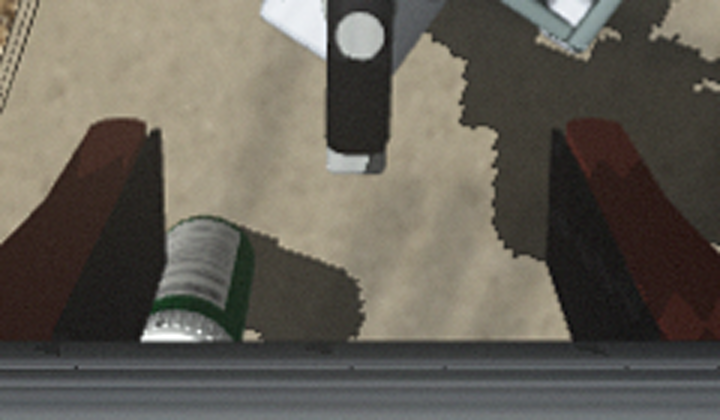

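Request:
play_rows(
  motion=[
    {"translation":[0,0,0],"twist":[0,0,0],"gripper":-0.2},
    {"translation":[0,0,0],"twist":[0,0,0],"gripper":-0.2},
    {"translation":[0,0,0],"twist":[0,0,0],"gripper":-0.2},
  ],
)

```text
clock: 3.62
eef_pos: [0.4357, 0.2141, 0.1796]
tcp_rot: [0.0, 0.567, 0.824, -0.0]
ft_force: [-0.1, -0.0, -1.1]
gripper_width: 0.0527
```

```bash
python3 - <<'E'
from h import *
go([.434,.2203,.1],112)
w=grab("wrist","w3");a=grab("scene","s3");b=grab("side","d3")
go([.434,.2203,.1],112)
s=r.state();q=s["tcp_rot"];M=R.from_quat([q[1],q[2],q[3],q[0]]).as_matrix()
for x in(0,-.01):
  for z in (0,-.01,-.02,-.03):
    P=np.array([[x,y,z] for y in(-.026,.026)])@M.T+s["eef_pos"]
    print(x,z,proj(w,P).ravel(),proj(a,P).ravel(),proj(b,P).ravel())
cv2.imwrite("pics/s3c.png",cv2.resize(a["frame"][200:300,300:420][:,:,::-1],None,fx=5,fy=5,interpolation=cv2.INTER_CUBIC))
cv2.imwrite("pics/d3c.png",cv2.resize(b["frame"][130:210,210:310][:,:,::-1],None,fx=5,fy=5,interpolation=cv2.INTER_CUBIC))
cv2.imwrite("pics/w3c.png",cv2.resize(w["frame"][170:370,200:440][:,:,::-1],None,fx=3,fy=3,interpolation=cv2.INTER_CUBIC))
E
```

```text
pos [0.4357 0.2141 0.1796] yaw 110.95 tilt 0.04 q7 -0.451 clock 3.62 F [-0.1153 -0.0149 -1.1195]
twist -1.05 shift after twist [0.0065 0.0007 0.0796] before [0.0065 0.0006 0.0796]
pos [0.4355 0.2148 0.1797] yaw 111.01 tilt 0.02 q7 -0.451 clock 3.77 F [-0.3466 -0.1886  0.1054]
twist -0.99 shift after twist [0.0057 0.0006 0.0797] before [0.0057 0.0005 0.0797]
0 0 [264.8625 268.6227 371.7348 268.4275] [374.6031 265.855  339.2649 264.1128] [245.5172 177.3361 266.7699 170.5848]
0 -0.01 [262.2218 275.4703 374.3981 275.2655] [375.0805 260.5549 339.5067 258.8144] [244.9143 173.2681 266.3033 166.5681]
0 -0.02 [259.3062 283.0323 377.3387 282.8171] [375.5647 255.184  339.7519 253.4454] [244.305  169.1526 265.832  162.5056]
0 -0.03 [256.0705 291.4265 380.6022 291.1995] [376.0558 249.7407 340.0006 248.0043] [243.6894 164.9887 265.3557 158.3965]
-0.01 0 [265.5315 287.939  371.1371 287.7465] [374.5019 261.5908 339.4769 259.8746] [247.4896 179.1473 268.8469 172.3106]
-0.01 -0.01 [262.9583 295.6463 373.7362 295.4444] [374.9746 256.3101 339.7181 254.5957] [246.8937 175.0609 268.3889 168.2757]
-0.01 -0.02 [260.121  304.1461 376.6019 303.934 ] [375.4541 250.9594 339.9627 249.247 ] [246.2915 170.9263 267.9261 164.1944]
-0.01 -0.03 [256.9771 313.567  379.7775 313.3436] [375.9405 245.5372 340.2106 243.827 ] [245.6829 166.7427 267.4584 160.066 ]
```

View pics/s3c.png

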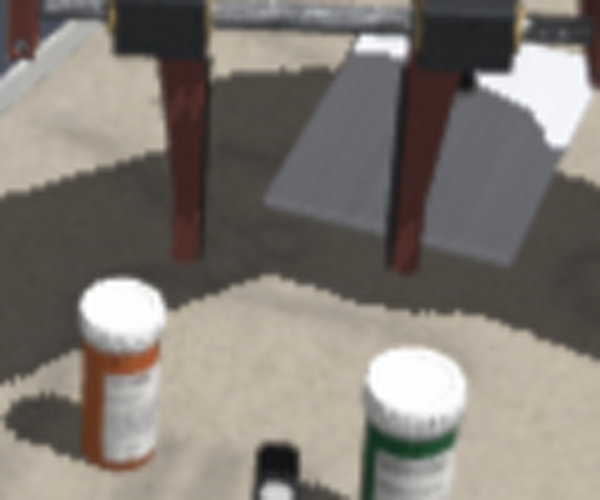

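View pics/d3c.png

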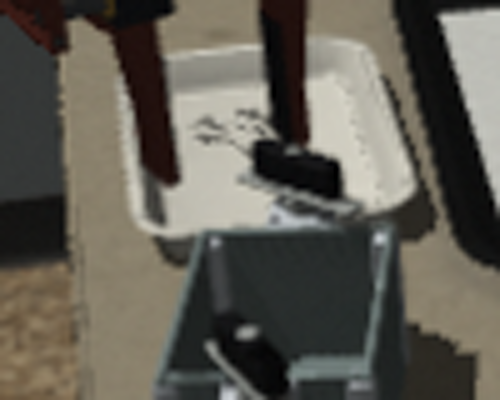

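View pics/w3c.png

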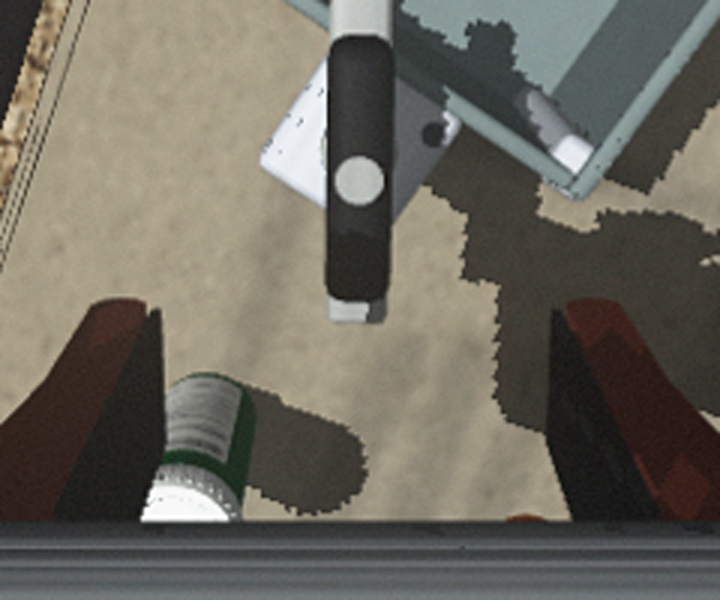

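Request:
play_rows(
  motion=[
    {"translation":[0.006,0,0.025],"twist":[0,0,-1],"gripper":-0.2},
    {"translation":[0,0,0.025],"twist":[0,0,0],"gripper":-0.2},
    {"translation":[0,0,0.018],"twist":[0,0,0],"gripper":-0.2},
    {"translation":[0,0,0.014],"twist":[0,0,0],"gripper":-0.2},
    {"translation":[0,0,0],"twist":[0,0,0],"gripper":0.0},
  ],
  squeeze=8,
)

```text
clock: 4.18
eef_pos: [0.4317, 0.2198, 0.0953]
tcp_rot: [-0.001, 0.559, 0.829, -0.002]
ft_force: [-0.5, -0.2, 0.1]
gripper_width: 0.0492
```

```bash
python3 - <<'E'
from h import *
go([.4343,.2200,.097],112)
w=grab("wrist","w4");a=grab("scene","s4")
go([.4343,.2200,.097],112)
cv2.imwrite("pics/s4c.png",cv2.resize(a["frame"][220:340,300:420][:,:,::-1],None,fx=5,fy=5,interpolation=cv2.INTER_CUBIC))
E
```

```text
pos [0.4317 0.2198 0.0953] yaw 112.07 tilt 0.24 q7 -0.556 clock 4.18 F [-0.5155 -0.1956  0.1258]
twist 0.07 shift after twist [-0.0008  0.0025 -0.0018] before [-0.0008  0.0025 -0.0018]
pos [0.433  0.221  0.0977] yaw 112.08 tilt 0.04 q7 -0.555 clock 4.28 F [0.7767 0.1369 0.814 ]
twist 0.08 shift after twist [-0.0015  0.0008  0.0007] before [-0.0015  0.0008  0.0007]
```

View pics/s4c.png

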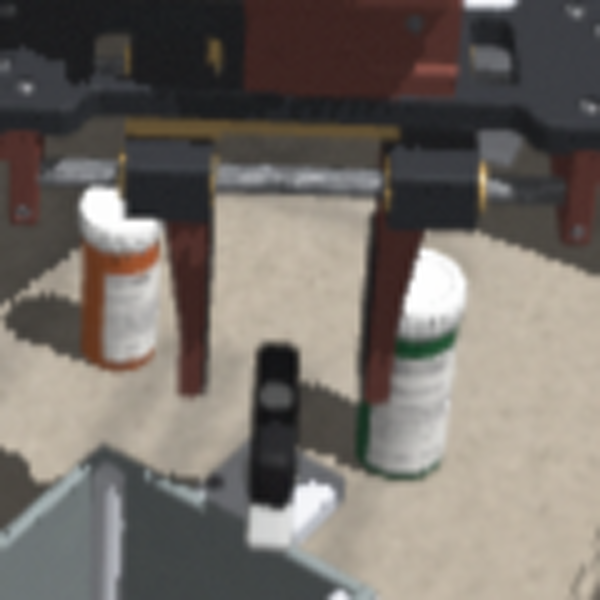

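View pics/w4.png

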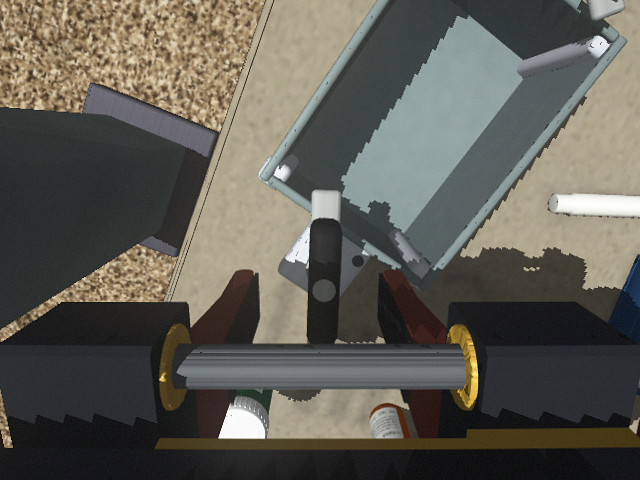

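Request:
play_rows(
  motion=[
    {"translation":[0,0,0],"twist":[0,0,0],"gripper":1},
    {"translation":[0,0,0],"twist":[0,0,0],"gripper":1},
    {"translation":[0,0,0],"twist":[0,0,0],"gripper":1},
    {"translation":[0,0,0],"twist":[0,0,0],"gripper":1},
    {"translation":[0,0,0],"twist":[0,0,0],"gripper":1},
  ],
  squeeze=8,
)

```text
clock: 4.7
eef_pos: [0.4334, 0.2211, 0.0981]
tcp_rot: [0.0, 0.559, 0.829, 0.0]
ft_force: [-0.2, -0.6, -0.4]
gripper_width: 0.014
```

```bash
python3 - <<'E'
from h import *
go([.4343,.2200,.097],112)
a=grab("scene","s5");w=grab("wrist","w5")
go([.4343,.2200,.097],112);print(r.state()["gripper_width"])
cv2.imwrite("pics/s5c.png",cv2.resize(a["frame"][220:340,300:420][:,:,::-1],None,fx=5,fy=5,interpolation=cv2.INTER_CUBIC))
E
```

```text
pos [0.4334 0.2211 0.0981] yaw 112.07 tilt 0.05 q7 -0.555 clock 4.7 F [-0.1675 -0.5937 -0.3569]
twist 0.07 shift after twist [-0.0013  0.0004  0.0011] before [-0.0013  0.0004  0.0011]
pos [0.4332 0.221  0.0979] yaw 112.08 tilt 0.02 q7 -0.555 clock 4.8 F [ 0.4576 -0.6204 -0.7586]
twist 0.08 shift after twist [-0.0013  0.0006  0.0009] before [-0.0013  0.0006  0.0009]
0.00634352181349054
```

View pics/s5c.png

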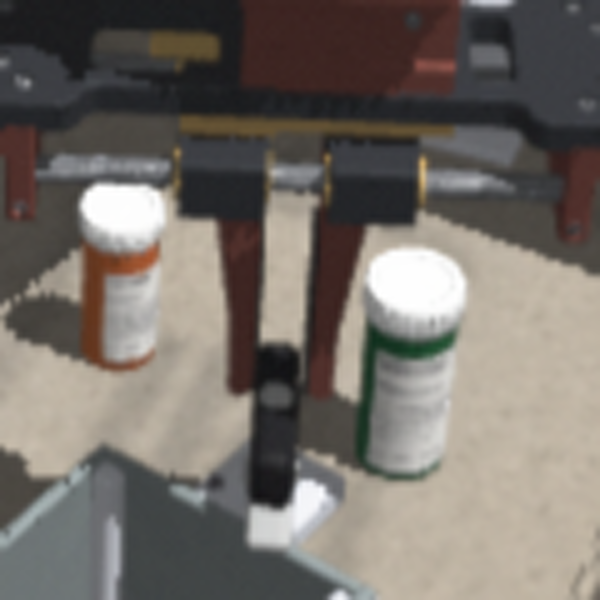

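View pics/w5.png

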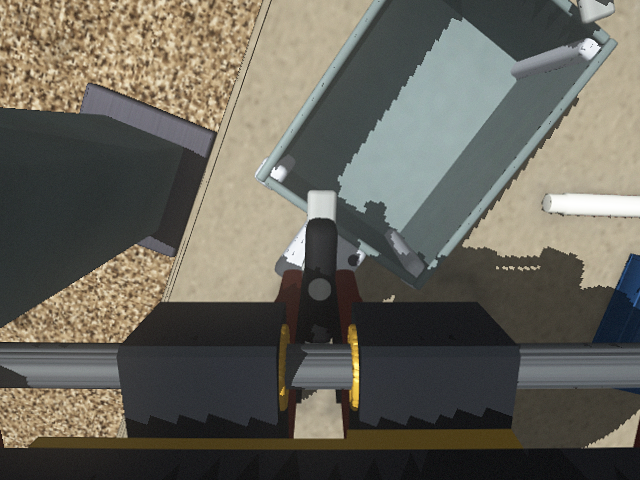

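```bash
python3 - <<'E'
from h import *
b=grab("side","d5")
cv2.imwrite("pics/d5c.png",cv2.resize(b["frame"][120:240,200:320][:,:,::-1],None,fx=5,fy=5,interpolation=cv2.INTER_CUBIC))
a=grab("scene","s6")
cv2.imwrite("pics/s6c.png",cv2.resize(a["frame"][220:340,300:420][:,:,::-1],None,fx=5,fy=5,interpolation=cv2.INTER_CUBIC))
print(r.state()["gripper_width"],r.state()["ft_force"])
E
```

```text
0.0007812724787853972 [-0.374   0.2401  0.4176]
```

View pics/d5c.png

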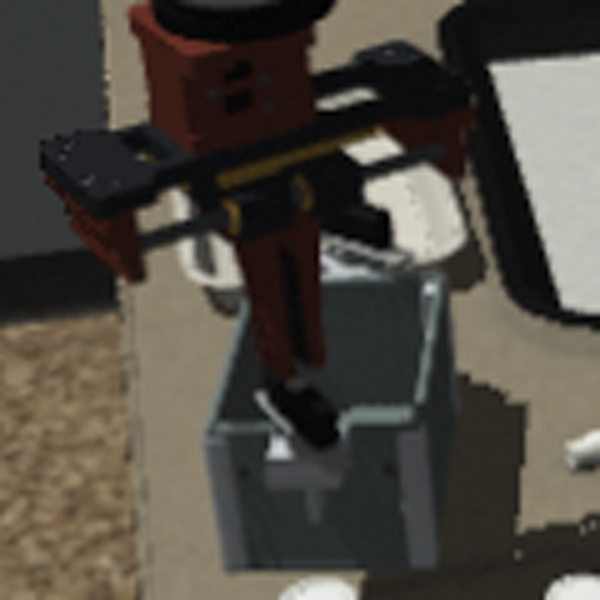

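View pics/s6c.png

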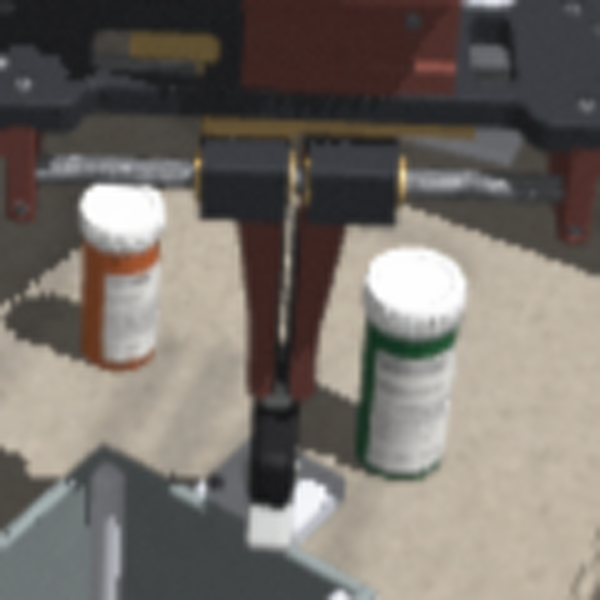

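Request:
play_rows(
  motion=[
    {"translation":[0,0,-0.008],"twist":[0,0,0],"gripper":-0.4},
    {"translation":[0,0,0],"twist":[0,0,0],"gripper":-0.4},
    {"translation":[0,0,0],"twist":[0,0,0],"gripper":-0.4},
    {"translation":[0,0,0],"twist":[0,0,0],"gripper":-0.4},
    {"translation":[0,0,0],"twist":[0,0,0],"gripper":-0.4},
  ],
)

```text
clock: 5.32
eef_pos: [0.4331, 0.221, 0.1056]
tcp_rot: [0.0, 0.559, 0.829, -0.0]
ft_force: [0.9, 0.2, -0.2]
gripper_width: 0.0304
```

Request:
play_rows(
  motion=[
    {"translation":[-0.001,0,0.014],"twist":[0,0,0],"gripper":-0.4},
    {"translation":[0,0,0.012],"twist":[0,0,0],"gripper":-0.4},
    {"translation":[0,0,0],"twist":[0,0,0],"gripper":0.4},
    {"translation":[0,0,0],"twist":[0,0,0],"gripper":1},
    {"translation":[0,0,0],"twist":[0,0,0],"gripper":1},
  ],
)

```text
clock: 5.73
eef_pos: [0.4334, 0.2204, 0.0797]
tcp_rot: [-0.0, 0.558, 0.83, -0.0]
ft_force: [0.3, -0.3, -0.1]
gripper_width: 0.031
```

Request:
play_rows(
  motion=[
    {"translation":[0,0,0],"twist":[0,0,0],"gripper":1},
    {"translation":[0,0,0],"twist":[0,0,0],"gripper":1},
    {"translation":[0,0,0],"twist":[0,0,0],"gripper":1},
  ],
)

```text
clock: 5.98
eef_pos: [0.4341, 0.2205, 0.0801]
tcp_rot: [0.0, 0.559, 0.829, 0.001]
ft_force: [0.1, 1.1, 0.1]
gripper_width: 0.0141
```

Request:
play_rows(
  motion=[
    {"translation":[0,0,0],"twist":[0,0,-5],"gripper":1},
    {"translation":[0,0,0],"twist":[0,0,-6],"gripper":1},
    {"translation":[0,0,0],"twist":[0,0,-7],"gripper":1},
    {"translation":[0,0,0],"twist":[0,0,-7],"gripper":1},
    {"translation":[0,0,0],"twist":[0,0,-7],"gripper":1},
  ],
)

```text
clock: 6.4
eef_pos: [0.4339, 0.2204, 0.0801]
tcp_rot: [0.0, 0.306, 0.952, 0.0]
ft_force: [-0.3, 0.6, 0.2]
gripper_width: 0.0141
```

Request:
play_rows(
  motion=[
    {"translation":[0,0,0],"twist":[0,0,-7],"gripper":1},
    {"translation":[0,0,0],"twist":[0,0,-7],"gripper":1},
    {"translation":[0,0,0],"twist":[0,0,-6],"gripper":1},
    {"translation":[0,0,0],"twist":[0,0,-3],"gripper":1},
    {"translation":[0,0,0],"twist":[0,0,0],"gripper":1},
  ],
)

```text
clock: 6.82
eef_pos: [0.4338, 0.2202, 0.08]
tcp_rot: [0.0, 0.112, 0.994, 0.0]
ft_force: [-0.0, -0.3, 4.0]
gripper_width: 0.0139
```

```bash
python3 - <<'E'
from h import *
go([.4342,.2203,.08],166.8)
a=grab("scene","s7");w=grab("wrist","w7")
go([.4342,.2203,.08],166.8)
cv2.imwrite("pics/s7c.png",cv2.resize(a["frame"][220:400,250:420][:,:,::-1],None,fx=3.3,fy=3.3,interpolation=cv2.INTER_CUBIC))
E
```

```text
pos [0.4338 0.2202 0.08  ] yaw 167.19 tilt 0.03 q7 0.241 clock 6.82 F [-0.0249 -0.2527  3.9776]
twist 0.39 shift after twist [-0.0004  0.0002  0.    ] before [-0.0004  0.0002  0.    ]
pos [0.4338 0.2202 0.08  ] yaw 166.94 tilt 0.03 q7 0.237 clock 6.92 F [ 0.1225 -0.0575  4.5881]
twist 0.14 shift after twist [-0.0004  0.0002  0.    ] before [-0.0004  0.0002  0.    ]
```

View pics/s7c.png

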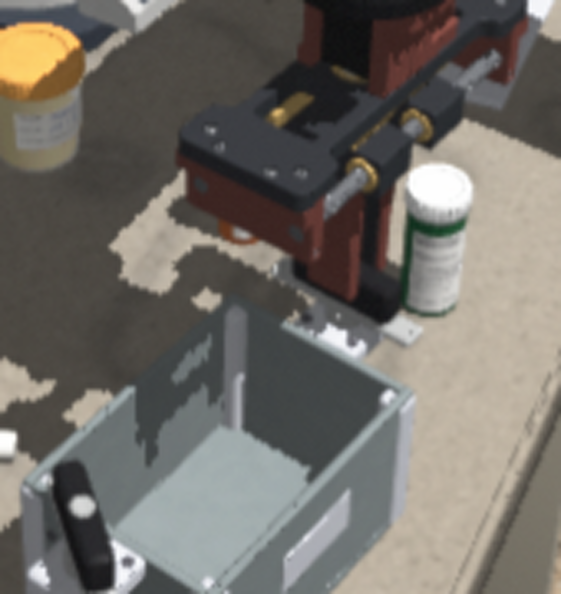

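Request:
play_rows(
  motion=[
    {"translation":[0,0,0],"twist":[0,0,0],"gripper":-0.4},
    {"translation":[0,0,0],"twist":[0,0,0],"gripper":-0.4},
    {"translation":[0,0,-0.01],"twist":[0,0,0],"gripper":-0.4},
    {"translation":[0,0,-0.03],"twist":[0,0,0],"gripper":-0.4},
    {"translation":[0,0,-0.04],"twist":[0,0,0],"gripper":-0.4},
  ],
)

```text
clock: 7.33
eef_pos: [0.4316, 0.2193, 0.1591]
tcp_rot: [-0.002, 0.112, 0.994, -0.001]
ft_force: [1.6, 0.2, 1.3]
gripper_width: 0.0434
```

```bash
python3 - <<'E'
from h import *
w=grab("wrist","w8")
go([.4765,.4017,.13],127)
E
```

```text
pos [0.4347 0.223  0.1672] yaw 167.18 tilt 0.3 q7 0.355 clock 7.38 F [3.0447 3.04   5.8758]
twist 40.18 shift after twist [0.1176 0.1407 0.0379] before [-0.001   0.1834  0.0379]
```

View pics/w8.png

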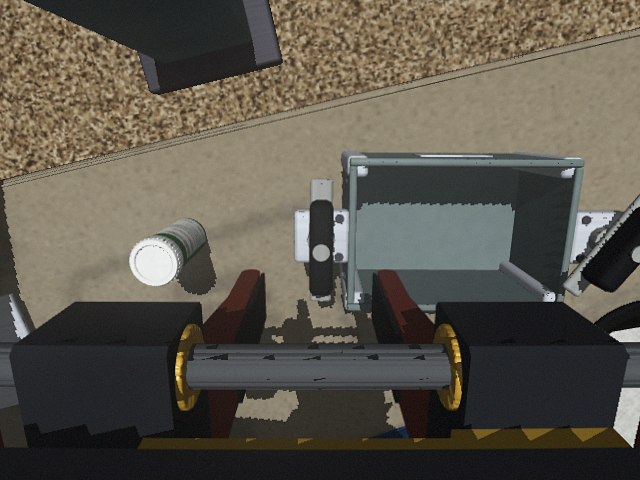

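```bash
python3 - <<'E'
from h import *
d=load("w8")
cv2.imwrite("pics/w8c.png",cv2.resize(d["frame"][180:310,540:640][:,:,::-1],None,fx=4.5,fy=4.5,interpolation=cv2.INTER_CUBIC))
E
```

```text
(no output)
```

View pics/w8c.png

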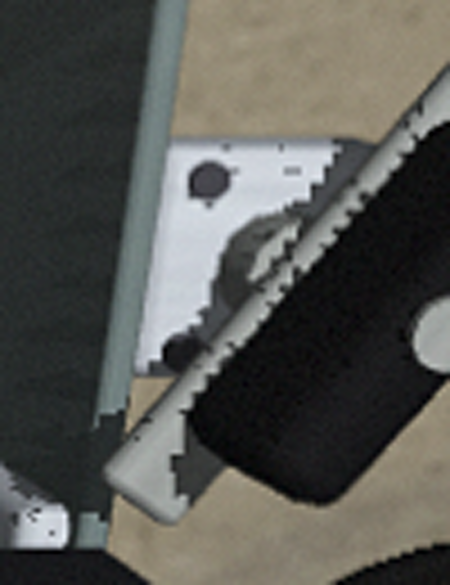

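```bash
python3 - <<'E'
from h import *
d=load("w8")
b=onz(d,np.array([[105,470],[445,70]])/4.5+[540,180],.097);v=b[1]-b[0];print(b,np.degrees(np.arctan2(v[1],v[0])))
b=onz(d,[(342,154),(582,160)],.084);v=b[1]-b[0];print(b,np.degrees(np.arctan2(-v[0],v[1])))
print(onz(d,[(320,252)],.119))
E
```

```text
[[0.4973 0.3679 0.097 ]
 [0.4492 0.4195 0.097 ]] 132.9784910059586
[[0.3845 0.2454 0.084 ]
 [0.422  0.3939 0.084 ]] -14.179390398028868
[[0.4343 0.2197 0.119 ]]
```

Request:
play_rows(
  motion=[
    {"translation":[0,0,0],"twist":[0,0,6.8],"gripper":-0.4},
    {"translation":[0,0,0],"twist":[0,0,6.8],"gripper":-0.4},
    {"translation":[0,0,0],"twist":[0,0,6.8],"gripper":-0.4},
    {"translation":[0,0,0],"twist":[0,0,6.8],"gripper":-0.4},
    {"translation":[0,0,0],"twist":[0,0,6.8],"gripper":-0.4},
  ],
)

```text
clock: 7.8
eef_pos: [0.4335, 0.2203, 0.1604]
tcp_rot: [0.0, 0.401, 0.916, 0.0]
ft_force: [0.2, -1.0, -0.1]
gripper_width: 0.0615
```

```bash
python3 - <<'E'
from h import *
go([.4767,.4013,.13],133)
E
```

```text
pos [0.4335 0.2203 0.1604] yaw 132.72 tilt 0.04 q7 -0.166 clock 7.8 F [ 0.2345 -1.0027 -0.0661]
twist -0.28 shift after twist [0.1029 0.1551 0.0304] before [0.1037 0.1546 0.0304]
```

Request:
play_rows(
  motion=[
    {"translation":[0.0207,0.0309,0.0],"twist":[0,0,0],"gripper":-0.4},
    {"translation":[0.0207,0.0309,0.0],"twist":[0,0,0],"gripper":-0.4},
    {"translation":[0.0207,0.0309,0.0],"twist":[0,0,0],"gripper":-0.4},
    {"translation":[0.0207,0.0309,0.01],"twist":[0,0,0],"gripper":-0.4},
    {"translation":[0.0207,0.0309,0.01],"twist":[0,0,0],"gripper":-0.4},
  ],
)

```text
clock: 8.22
eef_pos: [0.4763, 0.4032, 0.1404]
tcp_rot: [0.0, 0.399, 0.917, 0.001]
ft_force: [0.8, -0.5, 0.9]
gripper_width: 0.0616
```

Request:
play_rows(
  motion=[
    {"translation":[0,0,0.005],"twist":[0,0,0],"gripper":-0.4},
    {"translation":[0,0,0],"twist":[0,0,0],"gripper":-0.4},
  ],
)

```text
clock: 8.38
eef_pos: [0.4738, 0.4032, 0.1334]
tcp_rot: [-0.001, 0.397, 0.918, -0.001]
ft_force: [-0.2, -0.2, -0.9]
gripper_width: 0.0616
```

```bash
python3 - <<'E'
from h import *
w=grab("wrist","w9")
go([.4767,.4013,.08],133)
E
```

```text
pos [0.4746 0.4016 0.1342] yaw 133.17 tilt 0.11 q7 -0.448 clock 8.43 F [-0.4301  0.1568  0.1534]
twist 0.17 shift after twist [-0.0017  0.0015  0.0541] before [-0.0017  0.0015  0.0541]
```

View pics/w9.png

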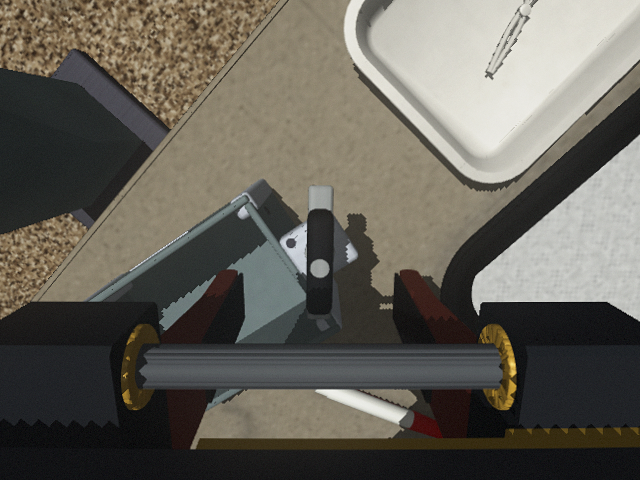

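Request:
play_rows(
  motion=[
    {"translation":[-0.001,0.001,0.025],"twist":[0,0,0],"gripper":-0.4},
    {"translation":[0,0,0.02],"twist":[0,0,0],"gripper":-0.4},
    {"translation":[0,0,0.009],"twist":[0,0,0],"gripper":0.5},
    {"translation":[0,0,0],"twist":[0,0,0],"gripper":1},
    {"translation":[0,0,0],"twist":[0,0,0],"gripper":1},
  ],
)

```text
clock: 8.85
eef_pos: [0.4775, 0.4003, 0.0815]
tcp_rot: [0.0, 0.399, 0.917, -0.0]
ft_force: [-0.3, 0.1, -0.3]
gripper_width: 0.045
```

Request:
play_rows(
  motion=[
    {"translation":[0,0,0],"twist":[0,0,0],"gripper":1},
    {"translation":[0,0,0],"twist":[0,0,0],"gripper":1},
    {"translation":[0,0,0],"twist":[0,0,0],"gripper":1},
    {"translation":[0,0,0],"twist":[0,0,0],"gripper":1},
    {"translation":[0,0,0],"twist":[0,0,0],"gripper":1},
  ],
)

```text
clock: 9.27
eef_pos: [0.4768, 0.4009, 0.0812]
tcp_rot: [0.0, 0.398, 0.917, -0.0]
ft_force: [0.2, -1.1, 4.2]
gripper_width: 0.014
```

Gripped. Turn it +34° to 0.

Request:
play_rows(
  motion=[
    {"translation":[0,0,0],"twist":[0,0,-6],"gripper":1},
    {"translation":[0,0,0],"twist":[0,0,-7],"gripper":1},
    {"translation":[0,0,0],"twist":[0,0,-7],"gripper":1},
    {"translation":[0,0,0],"twist":[0,0,-7],"gripper":1},
    {"translation":[0,0,0],"twist":[0,0,-7],"gripper":1},
  ],
)

```text
clock: 9.68
eef_pos: [0.477, 0.4012, 0.0812]
tcp_rot: [0.0, 0.11, 0.994, -0.0]
ft_force: [-2.3, -1.9, 3.0]
gripper_width: 0.0141
```

Request:
play_rows(
  motion=[
    {"translation":[0,0,0],"twist":[0,0,0],"gripper":1},
    {"translation":[0,0,0],"twist":[0,0,0],"gripper":-0.2},
    {"translation":[0,0,0],"twist":[0,0,0],"gripper":-0.2},
    {"translation":[0,0,-0.02],"twist":[0,0,0],"gripper":-0.2},
    {"translation":[0,0,-0.04],"twist":[0,0,0],"gripper":-0.2},
  ],
)

```text
clock: 10.1
eef_pos: [0.4757, 0.3987, 0.1368]
tcp_rot: [-0.002, 0.113, 0.994, -0.003]
ft_force: [0.4, 0.5, -0.1]
gripper_width: 0.037
```

```bash
python3 - <<'E'
from h import *
w=grab("wrist","w10")
go([.54,.0965,.15],82)
E
```

```text
pos [0.4779 0.4034 0.1476] yaw 167.06 tilt 0.29 q7 0.082 clock 10.15 F [0.7815 3.6847 4.7884]
twist 85.06 shift after twist [-0.2953  0.1042 -0.0034] before [-0.1293 -0.2852 -0.0034]
```

View pics/w10.png

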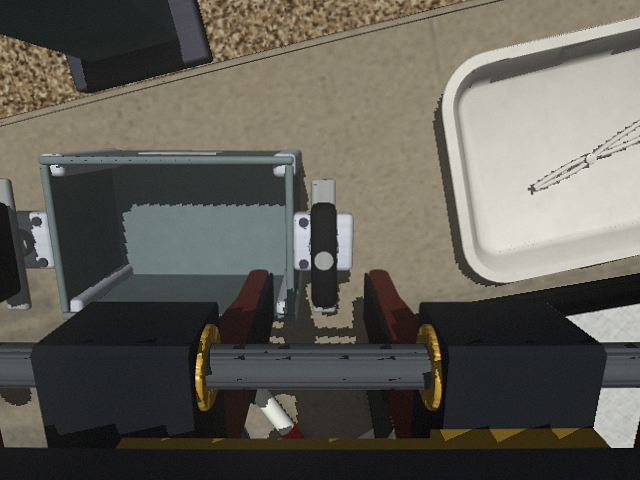

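Request:
play_rows(
  motion=[
    {"translation":[0,0,-0.01],"twist":[0,0,7],"gripper":-0.4},
    {"translation":[0,0,-0.01],"twist":[0,0,7],"gripper":-0.4},
    {"translation":[0,0,-0.01],"twist":[0,0,7],"gripper":-0.4},
    {"translation":[0,0,-0.01],"twist":[0,0,7],"gripper":-0.4},
    {"translation":[0,0,-0.01],"twist":[0,0,7],"gripper":-0.4},
  ],
)

```text
clock: 10.57
eef_pos: [0.4771, 0.4014, 0.1913]
tcp_rot: [0.0, 0.409, 0.912, 0.0]
ft_force: [-0.1, 1.0, -0.8]
gripper_width: 0.0619
```

Request:
play_rows(
  motion=[
    {"translation":[0,0,0],"twist":[0,0,7],"gripper":-0.4},
    {"translation":[0,0,0],"twist":[0,0,7],"gripper":-0.4},
    {"translation":[0,0,0],"twist":[0,0,7],"gripper":-0.4},
    {"translation":[0,0,0],"twist":[0,0,7],"gripper":-0.4},
    {"translation":[0,0,0],"twist":[0,0,7],"gripper":-0.4},
  ],
)

```text
clock: 10.98
eef_pos: [0.4771, 0.4014, 0.1908]
tcp_rot: [0.0, 0.665, 0.747, 0.0]
ft_force: [0.8, -0.2, -0.7]
gripper_width: 0.0615
```

Request:
play_rows(
  motion=[
    {"translation":[0,0,0],"twist":[0,0,7],"gripper":-0.4},
    {"translation":[0,0,0],"twist":[0,0,7],"gripper":-0.4},
    {"translation":[0,0,0],"twist":[0,0,6],"gripper":-0.4},
    {"translation":[-0.035,0.0085,0],"twist":[0,0,0],"gripper":-0.4},
    {"translation":[-0.035,0.0085,0],"twist":[0,0,0],"gripper":-0.4},
  ],
)

```text
clock: 11.4
eef_pos: [0.4766, 0.3311, 0.1905]
tcp_rot: [-0.001, 0.781, 0.624, 0.001]
ft_force: [1.3, -1.1, -0.2]
gripper_width: 0.0615
```

```bash
python3 - <<'E'
from h import *
go([.54,.0965,.15],77)
E
```

```text
pos [0.4766 0.3311 0.1905] yaw 77.27 tilt 0.09 q7 -1.179 clock 11.4 F [ 1.3223 -1.1232 -0.2436]
twist 0.27 shift after twist [-0.2144  0.1145  0.0402] before [-0.2149  0.1135  0.0402]
```

Request:
play_rows(
  motion=[
    {"translation":[-0.035,0.0187,0],"twist":[0,0,0],"gripper":-0.4},
    {"translation":[-0.035,0.0187,0],"twist":[0,0,0],"gripper":-0.4},
    {"translation":[-0.035,0.0187,0],"twist":[0,0,0],"gripper":-0.4},
    {"translation":[-0.035,0.0187,0],"twist":[0,0,0],"gripper":-0.4},
    {"translation":[-0.035,0.0187,0.0],"twist":[0,0,0],"gripper":-0.4},
  ],
)

```text
clock: 11.82
eef_pos: [0.5303, 0.136, 0.191]
tcp_rot: [0.0, 0.782, 0.623, 0.001]
ft_force: [0.3, 1.0, 0.5]
gripper_width: 0.0615
```

Request:
play_rows(
  motion=[
    {"translation":[-0.033,0.0187,0.0],"twist":[0,0,0],"gripper":-0.4},
    {"translation":[0,0,0],"twist":[0,0,0],"gripper":-0.4},
    {"translation":[0,0,0],"twist":[0,0,0],"gripper":-0.4},
    {"translation":[0,0,0],"twist":[0,0,0],"gripper":-0.4},
  ],
)

```text
clock: 12.15
eef_pos: [0.5408, 0.102, 0.1908]
tcp_rot: [-0.0, 0.782, 0.623, 0.0]
ft_force: [-0.3, 0.1, 0.3]
gripper_width: 0.0615
```

```bash
python3 - <<'E'
from h import *
w=grab("wrist","w11")
go([.5394,.0965,.10],77)
E
```

```text
pos [0.5405 0.1029 0.1909] yaw 77.15 tilt 0.05 q7 -0.727 clock 12.2 F [-0.073  -0.3425  0.0883]
twist 0.15 shift after twist [-0.0065  0.0003  0.0908] before [-0.0065  0.0003  0.0908]
```

View pics/w11.png

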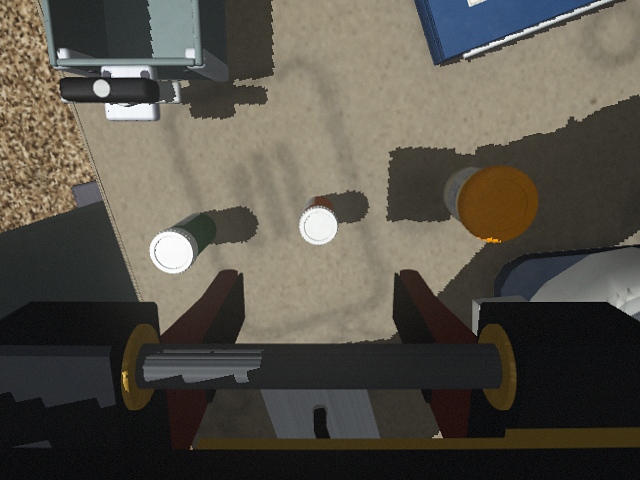

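```bash
python3 - <<'E'
from h import *
d=load("w11");print(onz(d,[(318,225),(173,251),(497,203)],.068))
p=onz(d,(318,225),.068)[0];p[2]=.015
go(p,77)
E
```

```text
[[0.5396 0.0975 0.068 ]
 [0.4238 0.1028 0.068 ]
 [0.677  0.0835 0.068 ]]
pos [0.5405 0.1029 0.1909] yaw 77.15 tilt 0.05 q7 -0.727 clock 12.2 F [-0.073  -0.3425  0.0883]
twist 0.15 shift after twist [-0.0056  0.0002  0.1759] before [-0.0056  0.0002  0.1759]
```

Request:
play_rows(
  motion=[
    {"translation":[-0.0055,0,0.035],"twist":[0,0,0],"gripper":-0.4},
    {"translation":[0,0,0.035],"twist":[0,0,0],"gripper":-0.4},
    {"translation":[0,0,0.035],"twist":[0,0,0],"gripper":-0.4},
    {"translation":[0,0,0.035],"twist":[0,0,0],"gripper":-0.4},
    {"translation":[0,0,0.02],"twist":[0,0,0],"gripper":-0.4},
  ],
)

```text
clock: 12.62
eef_pos: [0.5374, 0.0977, 0.0275]
tcp_rot: [-0.001, 0.781, 0.624, -0.001]
ft_force: [-0.6, -0.0, 1.1]
gripper_width: 0.0611
```

Request:
play_rows(
  motion=[
    {"translation":[0,0,0.016],"twist":[0,0,0],"gripper":-0.4},
    {"translation":[0,0,0],"twist":[0,0,0],"gripper":-0.2},
    {"translation":[0,0,0],"twist":[0,0,0],"gripper":0.6},
    {"translation":[0,0,0],"twist":[0,0,0],"gripper":0.6},
    {"translation":[0,0,0],"twist":[0,0,0],"gripper":0.6},
  ],
  squeeze=12,
)

```text
clock: 13.03
eef_pos: [0.5406, 0.0969, 0.0161]
tcp_rot: [0.001, 0.782, 0.623, 0.001]
ft_force: [1.0, 0.5, 0.2]
gripper_width: 0.0385
```

Request:
play_rows(
  motion=[
    {"translation":[0,0,0],"twist":[0,0,0],"gripper":0.6},
    {"translation":[0,0,0],"twist":[0,0,0],"gripper":0.6},
  ],
)

```text
clock: 13.2
eef_pos: [0.5404, 0.0962, 0.0159]
tcp_rot: [0.001, 0.782, 0.623, 0.001]
ft_force: [-1.2, 0.4, 4.4]
gripper_width: 0.0295
```

```bash
python3 - <<'E'
from h import *
a=grab("scene","s12");go([.456,.310,.13],77)
cv2.imwrite("pics/s12c.png",cv2.resize(a["frame"][160:340,240:440][:,:,::-1],None,fx=3,fy=3,interpolation=cv2.INTER_CUBIC))
E
```

```text
pos [0.5405 0.0962 0.0158] yaw 77.07 tilt 0.12 q7 -0.873 clock 13.25 F [-1.0332  0.3026  5.5428]
twist 0.07 shift after twist [ 0.1894 -0.1302 -0.1143] before [ 0.1895 -0.1299 -0.1143]
```

View pics/s12c.png

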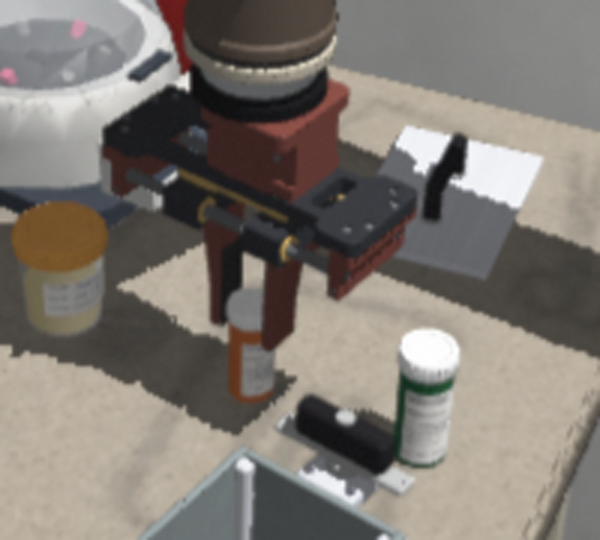

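Request:
play_rows(
  motion=[
    {"translation":[0,0,-0.015],"twist":[0,0,0],"gripper":0.8},
    {"translation":[0,0,-0.03],"twist":[0,0,0],"gripper":0.8},
    {"translation":[0,0,-0.035],"twist":[0,0,0],"gripper":0.8},
    {"translation":[0,0,-0.035],"twist":[0,0,0],"gripper":0.8},
    {"translation":[0,0,-0.03],"twist":[0,0,0],"gripper":0.8},
  ],
)

```text
clock: 13.67
eef_pos: [0.5397, 0.0961, 0.1621]
tcp_rot: [0.0, 0.782, 0.623, 0.001]
ft_force: [0.9, -0.2, -1.4]
gripper_width: 0.0295
```

Request:
play_rows(
  motion=[
    {"translation":[0.02,-0.013,-0.01],"twist":[0,0,0],"gripper":0.8},
    {"translation":[0.034,-0.0234,0],"twist":[0,0,0],"gripper":0.8},
    {"translation":[0.034,-0.0234,0],"twist":[0,0,0],"gripper":0.8},
    {"translation":[0.034,-0.0234,0],"twist":[0,0,0],"gripper":0.8},
    {"translation":[0.034,-0.0234,0],"twist":[0,0,0],"gripper":0.8},
  ],
)

```text
clock: 14.08
eef_pos: [0.4699, 0.273, 0.1702]
tcp_rot: [0.0, 0.783, 0.623, 0.0]
ft_force: [0.2, 0.1, -1.5]
gripper_width: 0.0296
```

Request:
play_rows(
  motion=[
    {"translation":[0.033,-0.0234,0],"twist":[0,0,0],"gripper":0.8},
    {"translation":[0,0,0],"twist":[0,0,0],"gripper":0.8},
    {"translation":[0,0,0],"twist":[0,0,0],"gripper":0.8},
    {"translation":[0,0,0],"twist":[0,0,0],"gripper":0.8},
    {"translation":[0,0,0],"twist":[0,0,0],"gripper":0.8},
  ],
)

```text
clock: 14.5
eef_pos: [0.456, 0.3076, 0.1695]
tcp_rot: [0.0, 0.783, 0.622, -0.0]
ft_force: [0.8, 0.5, 0.3]
gripper_width: 0.0291
```

```bash
python3 - <<'E'
from h import *
a=grab("scene","s13");w=grab("wrist","w13");go([.4555,.3105,.021],76.7)
cv2.imwrite("pics/s13c.png",cv2.resize(a["frame"][180:440,220:440][:,:,::-1],None,fx=2.3,fy=2.3,interpolation=cv2.INTER_CUBIC))
E
```

```text
pos [0.4561 0.3076 0.1695] yaw 76.92 tilt 0.04 q7 -1.181 clock 14.6 F [-0.3664  0.0108 -0.2224]
twist 0.22 shift after twist [ 0.0028 -0.0013  0.1485] before [ 0.0028 -0.0013  0.1485]
```

View pics/s13c.png

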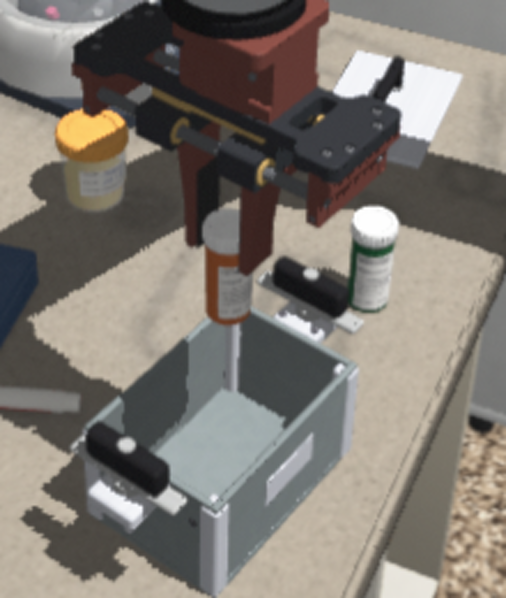

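View pics/w13.png

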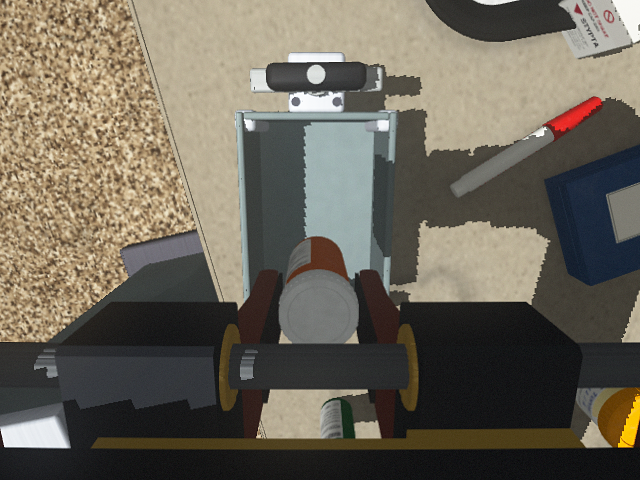

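Request:
play_rows(
  motion=[
    {"translation":[0.0028,-0.0013,0.035],"twist":[0,0,0],"gripper":0.8},
    {"translation":[0,0,0.035],"twist":[0,0,0],"gripper":0.8},
    {"translation":[0,0,0.035],"twist":[0,0,0],"gripper":0.8},
    {"translation":[0,0,0.025],"twist":[0,0,0],"gripper":0.8},
    {"translation":[0,0,0.012],"twist":[0,0,0],"gripper":0.8},
  ],
)

```text
clock: 15.02
eef_pos: [0.4537, 0.3096, 0.0243]
tcp_rot: [0.0, 0.783, 0.622, -0.002]
ft_force: [0.8, -1.1, 0.7]
gripper_width: 0.0296
```

Request:
play_rows(
  motion=[
    {"translation":[0,0,0.005],"twist":[0,0,0],"gripper":0.8},
    {"translation":[0,0,0.0],"twist":[0,0,0],"gripper":0.8},
    {"translation":[0,0,0],"twist":[0,0,0],"gripper":0.8},
  ],
)

```text
clock: 15.27
eef_pos: [0.4554, 0.3127, 0.0239]
tcp_rot: [0.0, 0.782, 0.623, 0.001]
ft_force: [-1.1, 0.3, -0.2]
gripper_width: 0.0294
```

Request:
play_rows(
  motion=[
    {"translation":[0,0,0.002],"twist":[0,0,0],"gripper":0.8},
    {"translation":[0,0,0.001],"twist":[0,0,0],"gripper":0.8},
    {"translation":[0,0,0],"twist":[0,0,0],"gripper":0.8},
  ],
)

```text
clock: 15.52
eef_pos: [0.4554, 0.3128, 0.0207]
tcp_rot: [0.0, 0.782, 0.623, 0.001]
ft_force: [-0.1, -0.2, 3.6]
gripper_width: 0.0298
```

Contact (3.6 N). Release.

Request:
play_rows(
  motion=[
    {"translation":[0,0,0],"twist":[0,0,0],"gripper":0.0},
    {"translation":[0,0,0],"twist":[0,0,0],"gripper":0.0},
    {"translation":[0,0,0],"twist":[0,0,0],"gripper":0.0},
    {"translation":[0,0,-0.01],"twist":[0,0,0],"gripper":0.0},
    {"translation":[0,0,-0.025],"twist":[0,0,0],"gripper":0.0},
  ],
)

```text
clock: 15.93
eef_pos: [0.4527, 0.3108, 0.0529]
tcp_rot: [-0.0, 0.782, 0.623, -0.003]
ft_force: [-0.2, 0.2, -0.7]
gripper_width: 0.0441
```

Request:
play_rows(
  motion=[
    {"translation":[0,0,-0.035],"twist":[0,0,0],"gripper":0.0},
    {"translation":[0,0,-0.04],"twist":[0,0,0],"gripper":0.0},
    {"translation":[0,0,-0.04],"twist":[0,0,0],"gripper":0.0},
    {"translation":[0,0,-0.02],"twist":[0,0,0],"gripper":0.0},
  ],
)

```text
clock: 16.27
eef_pos: [0.4552, 0.3139, 0.1951]
tcp_rot: [0.0, 0.782, 0.623, 0.003]
ft_force: [0.3, 0.5, 0.2]
gripper_width: 0.0437
```

```bash
python3 - <<'E'
from h import *
a=grab("scene","s14");w=grab("wrist","w14");go([.497,-.13,.15],177)
cv2.imwrite("pics/s14c.png",cv2.resize(a["frame"][240:440,220:440][:,:,::-1],None,fx=2.8,fy=2.8,interpolation=cv2.INTER_CUBIC))
E
```

```text
pos [0.456  0.3141 0.1945] yaw 77.09 tilt 0.42 q7 -1.172 clock 16.37 F [ 0.2865  0.3267 -0.7809]
twist -99.91 shift after twist [-0.0639 -0.4415  0.0431] before [-0.424   0.139   0.0431]
```

View pics/s14c.png

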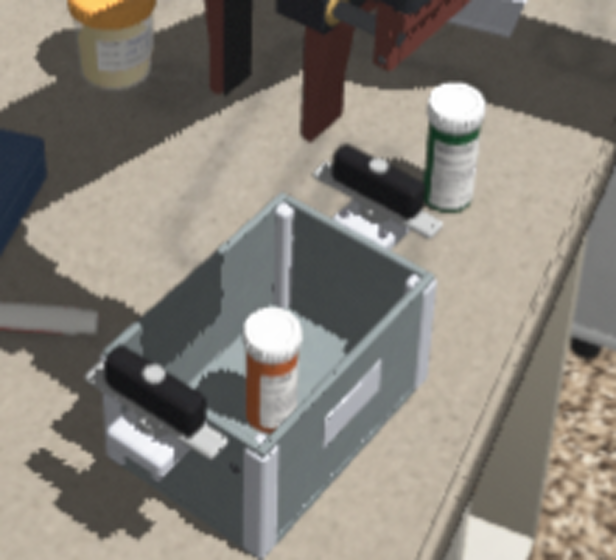

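View pics/w14.png

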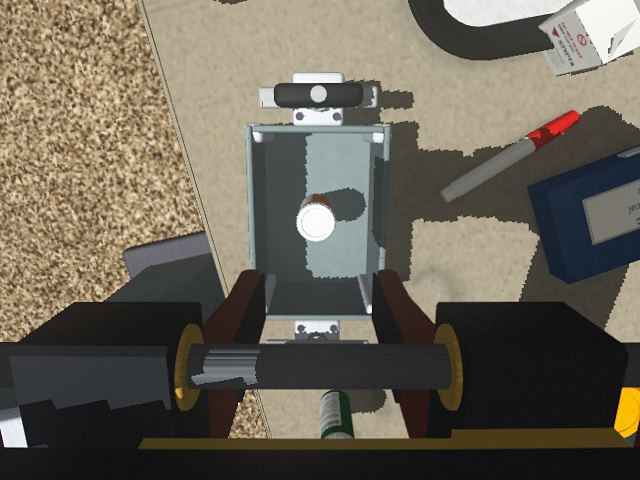

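Request:
play_rows(
  motion=[
    {"translation":[0,0,0],"twist":[0,0,-5],"gripper":0.0},
    {"translation":[0,0,0],"twist":[0,0,-5],"gripper":0.0},
    {"translation":[0,0,0],"twist":[0,0,-5.2],"gripper":-0.3},
    {"translation":[0,0,0],"twist":[0,0,0],"gripper":-0.3},
  ],
)

```text
clock: 16.7
eef_pos: [0.4539, 0.3118, 0.1889]
tcp_rot: [-0.0, 0.691, 0.723, -0.001]
ft_force: [-0.5, -0.5, 0.0]
gripper_width: 0.0534
```

```bash
python3 - <<'E'
from h import *
go([.497,-.13,.16],92.3)
E
```

```text
pos [0.4539 0.3118 0.1889] yaw 92.53 tilt 0.09 q7 -0.928 clock 16.7 F [-0.4603 -0.4921  0.0485]
twist 0.23 shift after twist [-0.4432  0.0253  0.0292] before [-0.4433  0.0236  0.0292]
```

Request:
play_rows(
  motion=[
    {"translation":[-0.03,0.002,0],"twist":[0,0,0],"gripper":-0.3},
    {"translation":[-0.04,0.002,0],"twist":[0,0,0],"gripper":-0.3},
    {"translation":[-0.04,0.002,0],"twist":[0,0,0],"gripper":-0.3},
    {"translation":[-0.04,0.002,0],"twist":[0,0,0],"gripper":-0.3},
    {"translation":[-0.04,0.002,0],"twist":[0,0,0],"gripper":-0.3},
  ],
)

```text
clock: 17.12
eef_pos: [0.4714, 0.121, 0.1892]
tcp_rot: [-0.0, 0.694, 0.72, -0.0]
ft_force: [1.2, -0.2, 0.4]
gripper_width: 0.0569
```

Request:
play_rows(
  motion=[
    {"translation":[-0.04,0.002,0],"twist":[0,0,0],"gripper":-0.3},
    {"translation":[-0.04,0.002,0],"twist":[0,0,0],"gripper":-0.3},
    {"translation":[-0.04,0.003,0],"twist":[0,0,0],"gripper":-0.3},
    {"translation":[-0.04,0.003,0],"twist":[0,0,0],"gripper":-0.3},
    {"translation":[-0.03,0.003,0],"twist":[0,0,0],"gripper":-0.3},
  ],
)

```text
clock: 17.53
eef_pos: [0.4919, -0.0703, 0.1892]
tcp_rot: [-0.0, 0.695, 0.719, -0.001]
ft_force: [1.2, -0.7, 0.8]
gripper_width: 0.0567
```

Request:
play_rows(
  motion=[
    {"translation":[-0.03,0.001,0],"twist":[0,0,0],"gripper":-0.3},
    {"translation":[0,0,0],"twist":[0,0,0],"gripper":-0.3},
    {"translation":[0,0,0],"twist":[0,0,0],"gripper":-0.3},
    {"translation":[0,0,0],"twist":[0,0,0],"gripper":-0.3},
  ],
)

```text
clock: 17.87
eef_pos: [0.4944, -0.0956, 0.1893]
tcp_rot: [-0.001, 0.693, 0.721, 0.0]
ft_force: [0.1, 1.8, 0.2]
gripper_width: 0.0573
```

```bash
python3 - <<'E'
from h import *
w=grab("wrist","w15");go([.497,-.13,.16],92.3)
E
```

```text
pos [ 0.4946 -0.095   0.1895] yaw 92.3 tilt 0.04 q7 -0.052 clock 17.92 F [-0.6641  0.5287 -0.1769]
twist 0.0 shift after twist [-0.0351  0.001   0.0295] before [-0.0351  0.001   0.0295]
```

View pics/w15.png

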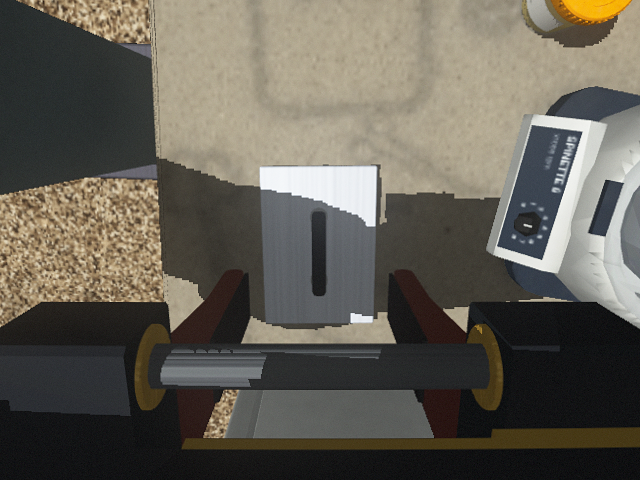

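```bash
python3 - <<'E'
from h import *
d=load("w15")
cv2.imwrite("pics/w15c.png",cv2.resize(d["frame"][150:345,240:400][:,:,::-1],None,fx=3,fy=3,interpolation=cv2.INTER_CUBIC))
f=d["frame"].astype(int);m=(f.max(2)<45).astype(np.uint8);m[:,:290]=0;m[:,350:]=0;m[:190]=0;m[310:]=0
n,l,st,c=cv2.connectedComponentsWithStats(m)
for i in range(1,n):
    if st[i,4]>200:
        ys,xs=np.where(l==i);print(st[i],c[i],cv2.minAreaRect(np.c_[xs,ys].astype(np.float32)))
        print(onz(d,c[i],.044), onz(d,[(c[i][0],st[i,1]),(c[i][0],st[i,1]+st[i,3])],.044))
E
```

```text
[312 227  14  69 753] [318.1315 265.988 ] ((318.5, 261.0), (68.0, 13.0), 90.0)
[[ 0.496  -0.1407  0.044 ]] [[ 0.4948 -0.1069  0.044 ]
 [ 0.4971 -0.1679  0.044 ]]
```

View pics/w15c.png

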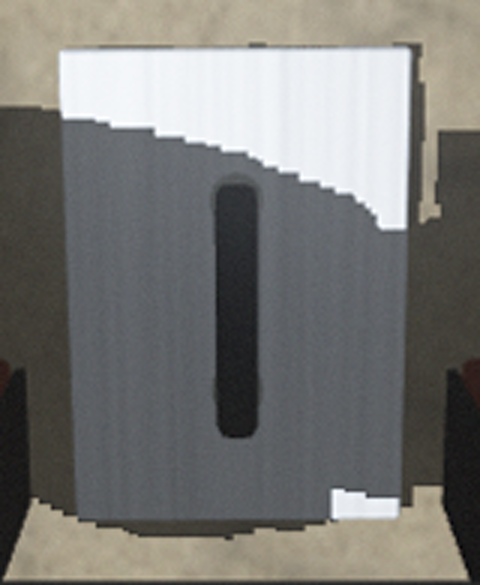

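```bash
python3 - <<'E'
from h import *
d=load("w15")
q=lambda L:np.array(L)/3+[240,150]
c=onz(d,q([(60,50),(412,47),(400,519),(78,520)]),.012)[:,:2];print(c,c.mean(0))
v=c[:2].mean(0)-c[2:].mean(0);print(np.linalg.norm(v),90+np.degrees(np.arctan2(-v[0],v[1])))
h=onz(d,q([(236,182),(239,438)]),.044)[:,:2];v=h[0]-h[1];print(h,h.mean(0),np.linalg.norm(v),90+np.degrees(np.arctan2(-v[0],v[1])))
go([c.mean(0)[0],c.mean(0)[1],.002],92.3)
E
```

```text
[[ 0.4421 -0.0619]
 [ 0.5447 -0.0572]
 [ 0.5516 -0.2066]
 [ 0.4485 -0.2109]] [ 0.4967 -0.1341]
0.1493636793132234 92.54469181021884
[[ 0.4947 -0.0932]
 [ 0.4984 -0.1679]] [ 0.4965 -0.1305] 0.0748042599227312 92.83378235287566
pos [ 0.4946 -0.095   0.1895] yaw 92.3 tilt 0.04 q7 -0.052 clock 17.92 F [-0.6641  0.5287 -0.1769]
twist 0.0 shift after twist [-0.0393  0.0006  0.1875] before [-0.0393  0.0006  0.1875]
```

Request:
play_rows(
  motion=[
    {"translation":[-0.0185,0.0003,0.03],"twist":[0,0,0],"gripper":-0.3},
    {"translation":[-0.0195,0.0003,0.03],"twist":[0,0,0],"gripper":-0.3},
    {"translation":[0,0,0.035],"twist":[0,0,0],"gripper":-0.3},
    {"translation":[0,0,0.035],"twist":[0,0,0],"gripper":-0.3},
    {"translation":[0,0,0.03],"twist":[0,0,0],"gripper":-0.3},
  ],
)

```text
clock: 18.33
eef_pos: [0.4965, -0.1328, 0.0279]
tcp_rot: [-0.0, 0.693, 0.721, 0.0]
ft_force: [1.2, -0.5, -1.3]
gripper_width: 0.0573
```

Request:
play_rows(
  motion=[
    {"translation":[0,0,0.018],"twist":[0,0,0],"gripper":-0.3},
    {"translation":[0,0,0.008],"twist":[0,0,0],"gripper":-0.3},
    {"translation":[0,0,0],"twist":[0,0,0],"gripper":-0.3},
    {"translation":[0,0,0],"twist":[0,0,0],"gripper":-0.3},
    {"translation":[0,0,0],"twist":[0,0,0],"gripper":0.0},
  ],
)

```text
clock: 18.75
eef_pos: [0.4981, -0.134, 0.0051]
tcp_rot: [0.001, 0.693, 0.721, 0.001]
ft_force: [0.6, -0.9, 0.3]
gripper_width: 0.0531
```

```bash
python3 - <<'E'
from h import *
go([.4966,-.1335,.002],92.5)
w=grab("wrist","w16");b=grab("side","d16")
cv2.imwrite("pics/d16c.png",cv2.resize(b["frame"][250:400,230:400][:,:,::-1],None,fx=4,fy=4,interpolation=cv2.INTER_CUBIC))
E
```

```text
pos [ 0.4981 -0.134   0.0051] yaw 92.31 tilt 0.13 q7 -0.171 clock 18.75 F [ 0.5515 -0.8995  0.2858]
twist -0.19 shift after twist [ 0.0006 -0.0015  0.0031] before [ 0.0006 -0.0015  0.0031]
```

View pics/d16c.png

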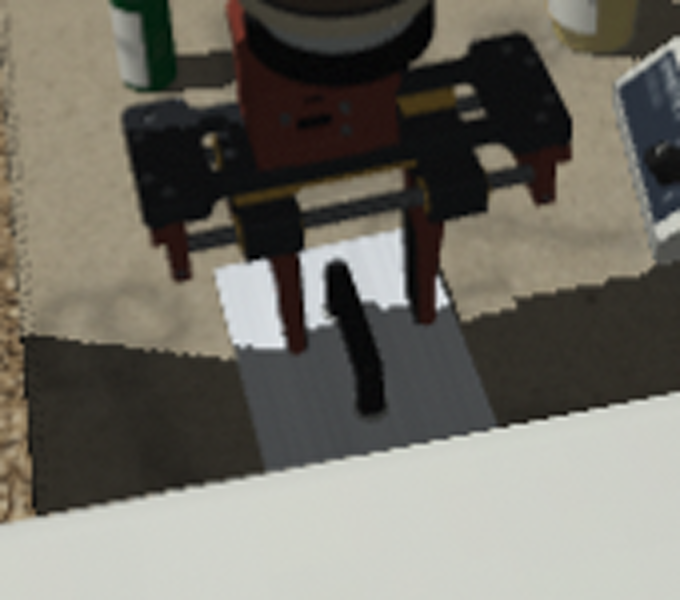

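View pics/w16.png

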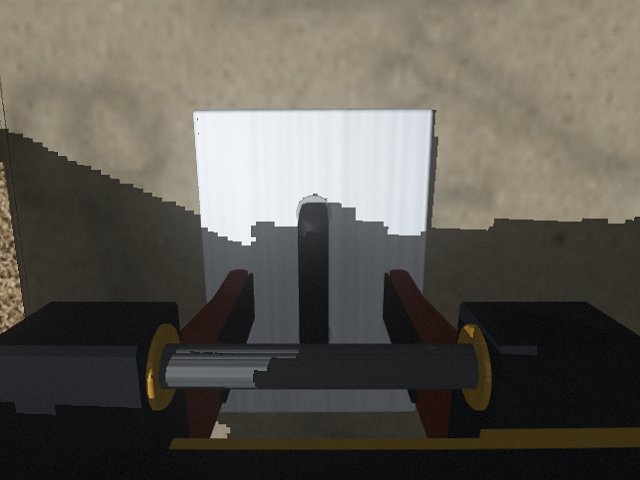

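Request:
play_rows(
  motion=[
    {"translation":[0,-0.0015,0.004],"twist":[0,0,0],"gripper":0.3},
    {"translation":[0,0,0],"twist":[0,0,0],"gripper":1},
    {"translation":[0,0,0],"twist":[0,0,0],"gripper":1},
    {"translation":[0,0,0],"twist":[0,0,0],"gripper":1},
    {"translation":[0,0,0],"twist":[0,0,0],"gripper":1},
  ],
  squeeze=35,
)

```text
clock: 19.27
eef_pos: [0.4955, -0.1345, -0.0003]
tcp_rot: [0.0, 0.693, 0.721, 0.0]
ft_force: [-0.2, -0.8, 0.3]
gripper_width: 0.0139
```

Request:
play_rows(
  motion=[
    {"translation":[0,0,0],"twist":[0,0,0],"gripper":1},
    {"translation":[0,0,0],"twist":[0,0,0],"gripper":1},
    {"translation":[0,0,0],"twist":[0,0,0],"gripper":1},
  ],
)

```text
clock: 19.52
eef_pos: [0.4956, -0.1345, -0.0002]
tcp_rot: [0.0, 0.693, 0.721, 0.0]
ft_force: [-0.5, 0.2, 0.5]
gripper_width: 0.0121
```

Request:
play_rows(
  motion=[
    {"translation":[0,0,-0.01],"twist":[0,0,0],"gripper":1},
    {"translation":[0,0,-0.025],"twist":[0,0,0],"gripper":1},
    {"translation":[0,0,-0.035],"twist":[0,0,0],"gripper":1},
    {"translation":[0,0,-0.035],"twist":[0,0,0],"gripper":1},
    {"translation":[0,0,-0.035],"twist":[0,0,0],"gripper":1},
  ],
)

```text
clock: 19.93
eef_pos: [0.4947, -0.1339, 0.1414]
tcp_rot: [-0.001, 0.693, 0.721, -0.0]
ft_force: [0.9, -1.4, -1.4]
gripper_width: 0.0114
```

Request:
play_rows(
  motion=[
    {"translation":[0,0,-0.025],"twist":[0,0,0],"gripper":1},
    {"translation":[0,0,0],"twist":[0,0,4],"gripper":1},
    {"translation":[0,0,0],"twist":[0,0,4],"gripper":1},
    {"translation":[0,0,0],"twist":[0,0,4],"gripper":1},
    {"translation":[0,0,0],"twist":[0,0,3.7],"gripper":1},
  ],
)

```text
clock: 20.35
eef_pos: [0.495, -0.1343, 0.1653]
tcp_rot: [0.0, 0.786, 0.618, -0.0]
ft_force: [-0.4, 0.1, -1.5]
gripper_width: 0.0119
```

```bash
python3 - <<'E'
from h import *
w=grab("wrist","w17");b=grab("scene","s17")
go([.4555,.3105,.165],76.6)
cv2.imwrite("pics/s17c.png",cv2.resize(b["frame"][100:260,300:480][:,:,::-1],None,fx=3.5,fy=3.5,interpolation=cv2.INTER_CUBIC))
E
```

```text
pos [ 0.4951 -0.1342  0.1651] yaw 76.54 tilt 0.01 q7 -0.256 clock 20.45 F [ 0.3864  0.1132 -1.3624]
twist -0.06 shift after twist [ 0.4234 -0.1415  0.0001] before [ 0.4233 -0.142   0.0001]
```

View pics/s17c.png

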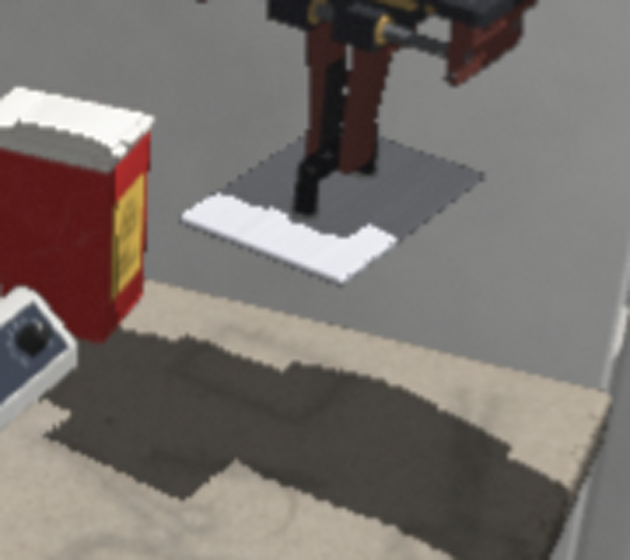

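View pics/w17.png

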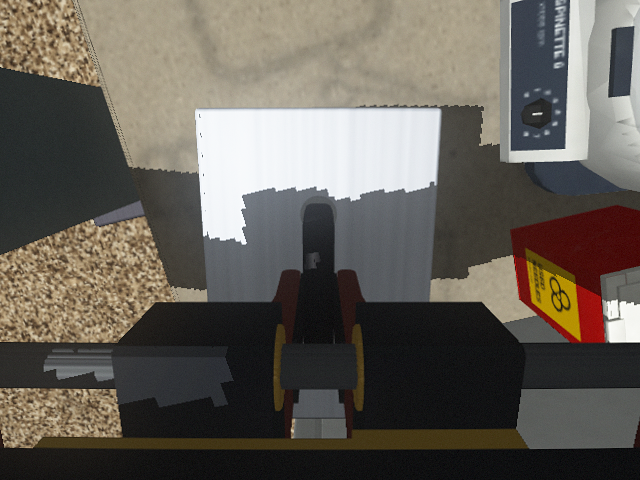

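```bash
python3 - <<'E'
from h import *
d=load("w17");s=r.state();q=s["tcp_rot"];M=R.from_quat([q[1],q[2],q[3],q[0]]).as_matrix()
p=(onz(d,[(195.5,109),(441,107.5)],s["eef_pos"][2]+.0122)-s["eef_pos"])@M;print(p,p.mean(0),np.degrees(np.arctan2(p[0,0]-p[1,0],p[1,1]-p[0,1])))
E
```

```text
[[ 0.0748 -0.0511 -0.0122]
 [ 0.0751  0.0515 -0.0122]] [ 0.075   0.0002 -0.0122] -0.1513526687341382
```

Request:
play_rows(
  motion=[
    {"translation":[0.02,-0.0067,0],"twist":[0,0,0],"gripper":1},
    {"translation":[0.035,-0.0117,0],"twist":[0,0,0],"gripper":1},
    {"translation":[0.035,-0.0117,0],"twist":[0,0,0],"gripper":1},
    {"translation":[0.035,-0.0117,0],"twist":[0,0,0],"gripper":1},
    {"translation":[0.035,-0.0117,0],"twist":[0,0,0],"gripper":1},
  ],
)

```text
clock: 20.87
eef_pos: [0.4798, 0.0351, 0.1649]
tcp_rot: [0.0, 0.784, 0.621, -0.0]
ft_force: [0.4, -0.3, -2.3]
gripper_width: 0.0116
```

Request:
play_rows(
  motion=[
    {"translation":[0.035,-0.0117,0],"twist":[0,0,0],"gripper":1},
    {"translation":[0.035,-0.0117,0],"twist":[0,0,0],"gripper":1},
    {"translation":[0.035,-0.0117,0],"twist":[0,0,0],"gripper":1},
    {"translation":[0.035,-0.0117,0],"twist":[0,0,0],"gripper":1},
    {"translation":[0.035,-0.0117,0],"twist":[0,0,0],"gripper":1},
  ],
)

```text
clock: 21.28
eef_pos: [0.4635, 0.2189, 0.165]
tcp_rot: [0.0, 0.784, 0.621, -0.0]
ft_force: [0.8, -1.2, -1.5]
gripper_width: 0.0116
```

Request:
play_rows(
  motion=[
    {"translation":[0.035,-0.0117,0],"twist":[0,0,0],"gripper":1},
    {"translation":[0.035,-0.0117,0],"twist":[0,0,0],"gripper":1},
    {"translation":[0.018,-0.006,0],"twist":[0,0,0],"gripper":1},
    {"translation":[0,0,0],"twist":[0,0,0],"gripper":1},
    {"translation":[0,0,0],"twist":[0,0,0],"gripper":1},
  ],
)

```text
clock: 21.7
eef_pos: [0.4551, 0.3109, 0.1645]
tcp_rot: [-0.0, 0.783, 0.622, -0.0]
ft_force: [-0.2, -0.3, -1.3]
gripper_width: 0.0118
```

Request:
play_rows(
  motion=[
    {"translation":[0,0,0],"twist":[0,0,0],"gripper":1},
    {"translation":[0,0,0],"twist":[0,0,0],"gripper":1},
  ],
)

```text
clock: 21.87
eef_pos: [0.4565, 0.3081, 0.1645]
tcp_rot: [0.0, 0.785, 0.619, -0.0]
ft_force: [0.3, -0.4, -0.9]
gripper_width: 0.0122
```

```bash
python3 - <<'E'
from h import *
w=grab("wrist","w18");b=grab("scene","s18");c=grab("side","d18")
go([.4555,.3105,.100],76.6)
cv2.imwrite("pics/s18c.png",cv2.resize(b["frame"][200:430,220:440][:,:,::-1],None,fx=2.6,fy=2.6,interpolation=cv2.INTER_CUBIC))
E
```

```text
pos [0.4566 0.3085 0.1647] yaw 76.49 tilt 0.04 q7 -1.203 clock 22.02 F [-0.4531  0.1315 -1.6604]
twist -0.11 shift after twist [ 0.0017 -0.0015  0.0647] before [ 0.0017 -0.0015  0.0647]
```

View pics/s18c.png

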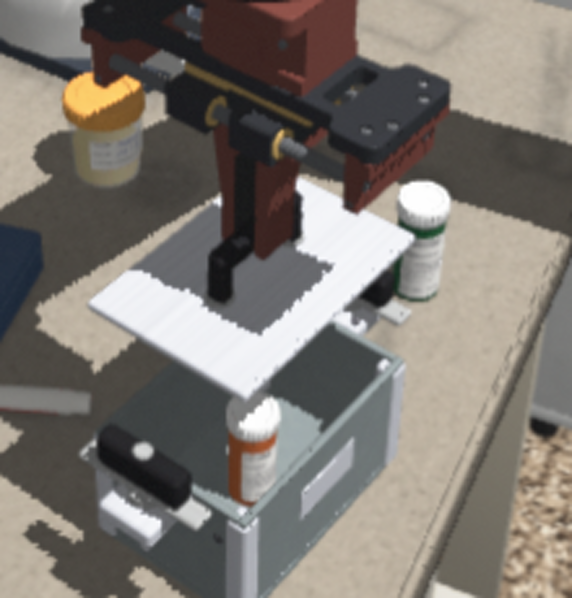

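View pics/w18.png

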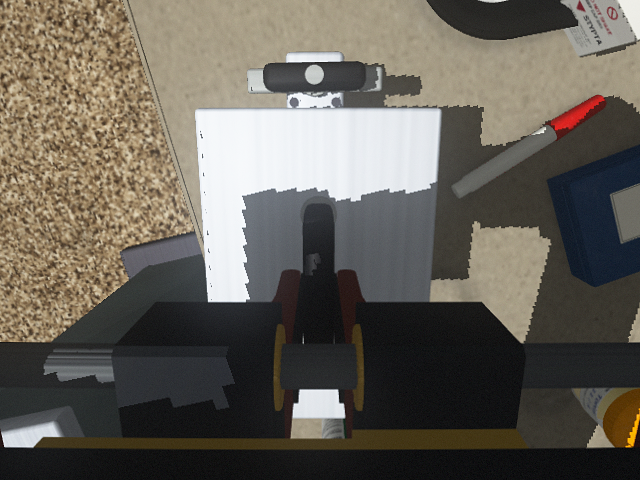

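```bash
python3 - <<'E'
from h import *
d=load("w18");s=r.state();q=s["tcp_rot"];M=R.from_quat([q[1],q[2],q[3],q[0]]).as_matrix()
w=onz(d,[(314.5,74)],.119);p=(w-s["eef_pos"])@M;print(w,p)
d=load("w14")
import sys
# rim from w14: outer corners far, mid-edges; pose stored
w=onz(d,[(319,94)],.119);print(w)
e=onz(d,[(246.5,126.5),(390.5,125.5)],.084);print(e,e.mean(0),np.degrees(np.arctan2(*(e[1]-e[0])[1::-1])))
a=np.radians(-13.4);print(e.mean(0)[:2]-.075*np.array([-np.sin(a),np.cos(a)]))
E
```

```text
[[0.4769 0.4015 0.119 ]] [[ 0.0952 -0.002   0.0457]]
[[0.4771 0.401  0.119 ]]
[[0.423  0.394  0.084 ]
 [0.5229 0.3717 0.084 ]] [0.473  0.3829 0.084 ] -12.535019134456054
[0.4556 0.3099]
```

Request:
play_rows(
  motion=[
    {"translation":[0.002,-0.0017,0.02],"twist":[0,0,0],"gripper":1},
    {"translation":[0,0,0.025],"twist":[0,0,0],"gripper":1},
    {"translation":[0,0,0.015],"twist":[0,0,0],"gripper":1},
    {"translation":[0,0,0.008],"twist":[0,0,0],"gripper":1},
    {"translation":[0,0,0],"twist":[0,0,0],"gripper":1},
  ],
)

```text
clock: 22.43
eef_pos: [0.4543, 0.3109, 0.0951]
tcp_rot: [-0.0, 0.785, 0.619, -0.001]
ft_force: [-0.1, 0.5, -1.9]
gripper_width: 0.0118
```

Request:
play_rows(
  motion=[
    {"translation":[0,0,0],"twist":[0,0,0],"gripper":1},
    {"translation":[0,0,0],"twist":[0,0,0],"gripper":1},
    {"translation":[0,0,0],"twist":[0,0,0],"gripper":1},
  ],
)

```text
clock: 22.68
eef_pos: [0.4556, 0.3126, 0.0978]
tcp_rot: [0.0, 0.785, 0.62, 0.001]
ft_force: [-0.5, 0.2, -0.8]
gripper_width: 0.0117
```

```bash
python3 - <<'E'
from h import *
w=grab("wrist","w19");b=grab("scene","s19");c=grab("side","d19")
go([.4555,.3104,.078],76.6)
cv2.imwrite("pics/s19c.png",cv2.resize(b["frame"][250:430,240:420][:,:,::-1],None,fx=3.3,fy=3.3,interpolation=cv2.INTER_CUBIC))
cv2.imwrite("pics/d19c.png",cv2.resize(c["frame"][120:260,200:340][:,:,::-1],None,fx=4,fy=4,interpolation=cv2.INTER_CUBIC))
E
```

```text
pos [0.4553 0.3124 0.0974] yaw 76.58 tilt 0.07 q7 -1.27 clock 22.83 F [-0.4459  0.607  -1.5093]
twist -0.02 shift after twist [-0.0019  0.0007  0.0194] before [-0.0019  0.0007  0.0194]
```

View pics/s19c.png

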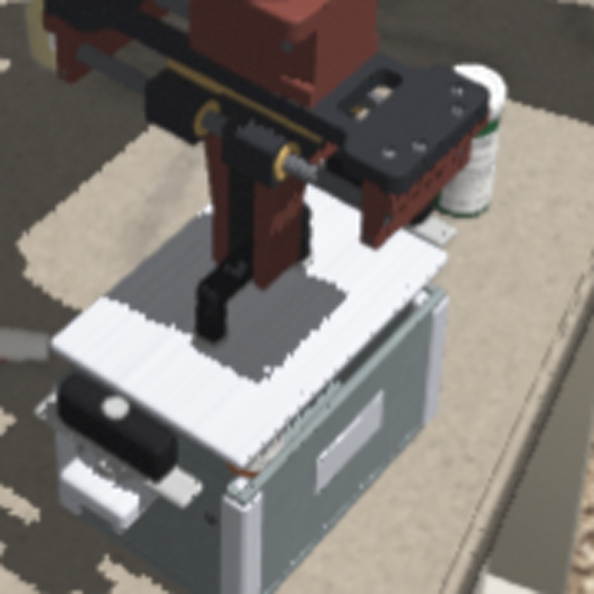

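View pics/d19c.png

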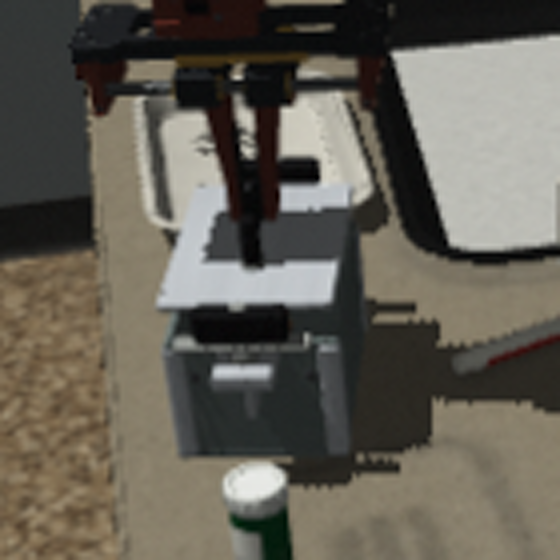

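Request:
play_rows(
  motion=[
    {"translation":[-0.0018,0.0007,0.0],"twist":[0,0,0],"gripper":1},
    {"translation":[0,0,0.004],"twist":[0,0,0],"gripper":1},
    {"translation":[0,0,0.004],"twist":[0,0,0],"gripper":1},
    {"translation":[0,0,0.003],"twist":[0,0,0],"gripper":1},
    {"translation":[0,0,0],"twist":[0,0,0],"gripper":1},
  ],
)

```text
clock: 23.25
eef_pos: [0.4547, 0.3098, 0.0847]
tcp_rot: [-0.0, 0.785, 0.62, -0.001]
ft_force: [-0.3, -0.4, -2.1]
gripper_width: 0.0115
```

Request:
play_rows(
  motion=[
    {"translation":[0,0,0.002],"twist":[0,0,0],"gripper":1},
    {"translation":[0,0,0.002],"twist":[0,0,0],"gripper":1},
    {"translation":[0,0,0.001],"twist":[0,0,0],"gripper":1},
    {"translation":[0,0,0.0],"twist":[0,0,0],"gripper":1},
  ],
)

```text
clock: 23.58
eef_pos: [0.455, 0.3102, 0.0804]
tcp_rot: [-0.0, 0.785, 0.62, -0.0]
ft_force: [1.3, -0.4, -2.0]
gripper_width: 0.0119
```

Request:
play_rows(
  motion=[
    {"translation":[0,0,0.001],"twist":[0,0,0],"gripper":1},
    {"translation":[0,0,0.001],"twist":[0,0,0],"gripper":1},
    {"translation":[0,0,0.001],"twist":[0,0,0],"gripper":1},
    {"translation":[0,0,0],"twist":[0,0,0],"gripper":1},
    {"translation":[0,0,0],"twist":[0,0,0],"gripper":1},
  ],
)

```text
clock: 24.0
eef_pos: [0.4552, 0.3103, 0.0778]
tcp_rot: [0.0, 0.785, 0.62, 0.0]
ft_force: [-0.4, -0.5, 1.5]
gripper_width: 0.0117
```

Seated by the numbers (78 mm, contact starting). Release, and rise.

Request:
play_rows(
  motion=[
    {"translation":[0,0,0],"twist":[0,0,0],"gripper":0.2},
    {"translation":[0,0,0],"twist":[0,0,0],"gripper":0.0},
    {"translation":[0,0,0],"twist":[0,0,0],"gripper":0.0},
    {"translation":[0,0,0],"twist":[0,0,0],"gripper":0.0},
    {"translation":[0,0,-0.02],"twist":[0,0,0],"gripper":0.0},
  ],
)

```text
clock: 24.42
eef_pos: [0.4536, 0.3086, 0.095]
tcp_rot: [-0.0, 0.785, 0.62, -0.003]
ft_force: [-0.6, -0.6, -0.5]
gripper_width: 0.0412
```

Request:
play_rows(
  motion=[
    {"translation":[0,0,-0.035],"twist":[0,0,0],"gripper":-0.3},
    {"translation":[0,0,-0.04],"twist":[0,0,0],"gripper":-0.3},
    {"translation":[0,0,-0.03],"twist":[0,0,0],"gripper":-0.3},
    {"translation":[0,0,0],"twist":[0,0,0],"gripper":-0.3},
    {"translation":[0,0,0],"twist":[0,0,0],"gripper":-0.3},
  ],
)

```text
clock: 24.83
eef_pos: [0.456, 0.3109, 0.2044]
tcp_rot: [0.0, 0.785, 0.62, 0.002]
ft_force: [0.2, -0.1, -1.4]
gripper_width: 0.0569
```

```bash
python3 - <<'E'
from h import *
w=grab("wrist","w20");b=grab("scene","s20");c=grab("side","d20")
go([.4338,.2203,.15],166.6)
cv2.imwrite("pics/s20c.png",cv2.resize(b["frame"][250:430,240:420][:,:,::-1],None,fx=3.3,fy=3.3,interpolation=cv2.INTER_CUBIC))
cv2.imwrite("pics/d20c.png",cv2.resize(c["frame"][120:260,200:340][:,:,::-1],None,fx=4,fy=4,interpolation=cv2.INTER_CUBIC))
E
```

```text
pos [0.4546 0.3095 0.2013] yaw 76.57 tilt 0.12 q7 -1.177 clock 24.98 F [-0.1772 -0.027   0.5609]
twist -90.03 shift after twist [-0.0005 -0.0915  0.0514] before [-0.0915  0.0005  0.0514]
```

View pics/s20c.png

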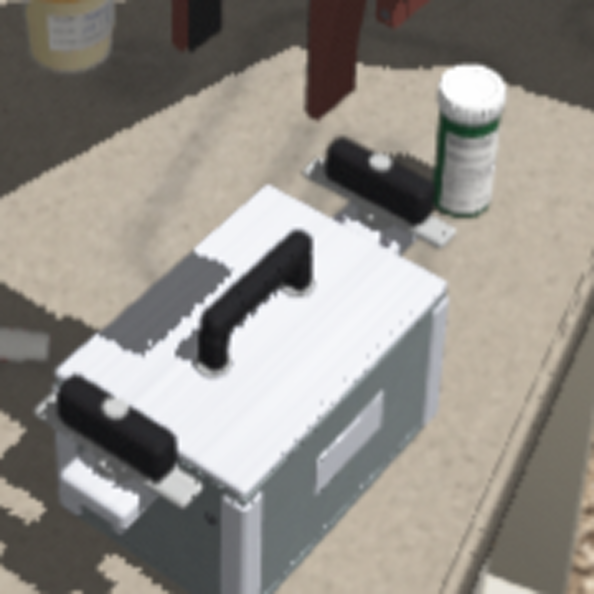

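View pics/d20c.png

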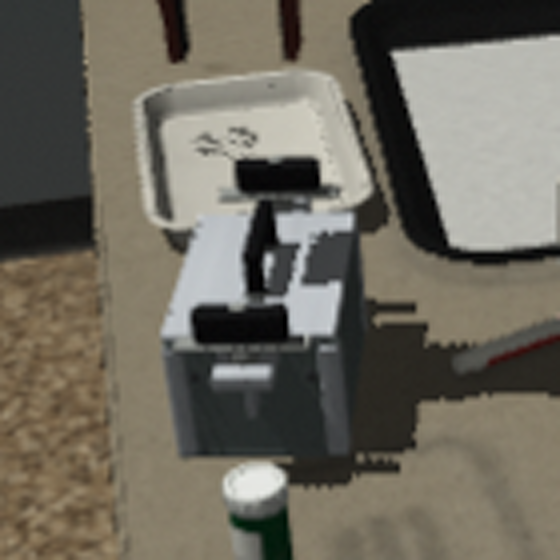

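View pics/w20.png

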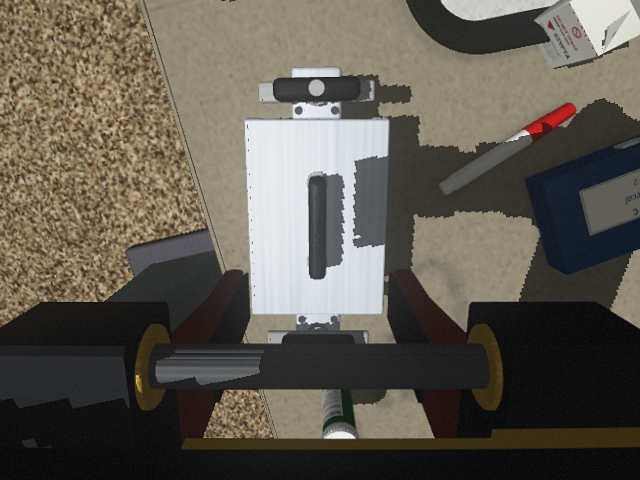

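Request:
play_rows(
  motion=[
    {"translation":[0,0,0.01],"twist":[0,0,-7],"gripper":-0.3},
    {"translation":[0,0,0.01],"twist":[0,0,-7],"gripper":-0.3},
    {"translation":[0,0,0.01],"twist":[0,0,-7],"gripper":-0.3},
    {"translation":[0,0,0.01],"twist":[0,0,-7],"gripper":-0.3},
    {"translation":[0,0,0.01],"twist":[0,0,-7],"gripper":-0.3},
  ],
)

```text
clock: 25.4
eef_pos: [0.4543, 0.3097, 0.1506]
tcp_rot: [-0.001, 0.56, 0.829, -0.001]
ft_force: [-0.1, -0.0, -0.0]
gripper_width: 0.0572
```

Request:
play_rows(
  motion=[
    {"translation":[0,0,0],"twist":[0,0,-7],"gripper":-0.3},
    {"translation":[0,0,0],"twist":[0,0,-7],"gripper":-0.3},
    {"translation":[0,0,0],"twist":[0,0,-7],"gripper":-0.3},
    {"translation":[0,0,0],"twist":[0,0,-7],"gripper":-0.3},
    {"translation":[0,0,0],"twist":[0,0,-7],"gripper":-0.3},
  ],
)

```text
clock: 25.82
eef_pos: [0.4543, 0.3098, 0.151]
tcp_rot: [-0.001, 0.284, 0.959, -0.001]
ft_force: [-0.2, -0.1, -0.5]
gripper_width: 0.0567
```

Request:
play_rows(
  motion=[
    {"translation":[0,0,0],"twist":[0,0,-7],"gripper":-0.3},
    {"translation":[0,0,0],"twist":[0,0,-7],"gripper":-0.3},
    {"translation":[0,0,0],"twist":[0,0,-6],"gripper":-0.3},
    {"translation":[0,0.031,0],"twist":[0,0,0],"gripper":-0.3},
    {"translation":[0,0.031,0],"twist":[0,0,0],"gripper":-0.3},
  ],
)

```text
clock: 26.23
eef_pos: [0.4703, 0.3684, 0.1506]
tcp_rot: [-0.001, 0.118, 0.993, -0.002]
ft_force: [0.5, 0.5, 1.3]
gripper_width: 0.057
```

Request:
play_rows(
  motion=[
    {"translation":[0,0.031,0],"twist":[0,0,0],"gripper":-0.3},
    {"translation":[0,0,0],"twist":[0,0,0],"gripper":-0.3},
    {"translation":[0,0,0],"twist":[0,0,0],"gripper":-0.3},
    {"translation":[0,0,0],"twist":[0,0,0],"gripper":-0.3},
  ],
)

```text
clock: 26.57
eef_pos: [0.4758, 0.4, 0.1511]
tcp_rot: [-0.001, 0.116, 0.993, -0.001]
ft_force: [0.2, 0.1, 0.8]
gripper_width: 0.057
```

```bash
python3 - <<'E'
from h import *
w=grab("wrist","w21")
go([.477,.4012,.0812],166.6)
E
```

```text
pos [0.4763 0.3994 0.1515] yaw 166.58 tilt 0.13 q7 0.08 clock 26.62 F [-0.2007  0.9575  0.0151]
twist -0.02 shift after twist [-0.0003  0.002   0.0703] before [-0.0003  0.002   0.0703]
```

View pics/w21.png

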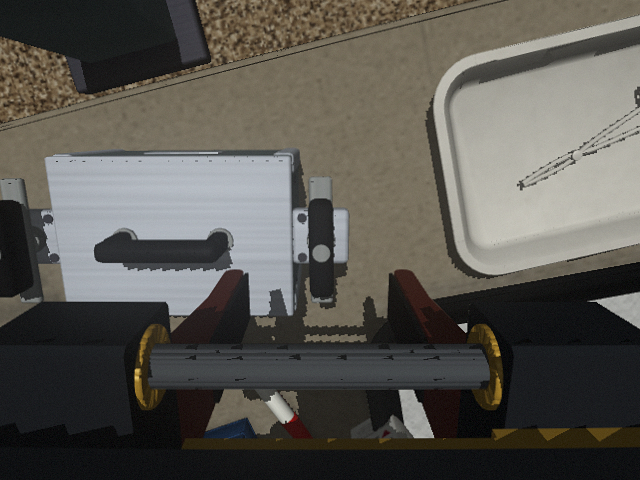

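Request:
play_rows(
  motion=[
    {"translation":[0,0.002,0.025],"twist":[0,0,0],"gripper":-0.3},
    {"translation":[0,0,0.025],"twist":[0,0,0],"gripper":-0.3},
    {"translation":[0,0,0.02],"twist":[0,0,0],"gripper":0.3},
    {"translation":[0,0,0],"twist":[0,0,0],"gripper":1},
    {"translation":[0,0,0],"twist":[0,0,0],"gripper":1},
  ],
  squeeze=10,
)

```text
clock: 27.03
eef_pos: [0.4772, 0.4009, 0.0821]
tcp_rot: [-0.001, 0.117, 0.993, -0.001]
ft_force: [0.3, 0.9, 0.2]
gripper_width: 0.0408
```

Request:
play_rows(
  motion=[
    {"translation":[0,0,0],"twist":[0,0,0],"gripper":1},
    {"translation":[0,0,0],"twist":[0,0,0],"gripper":1},
    {"translation":[0,0,0],"twist":[0,0,0],"gripper":1},
    {"translation":[0,0,0],"twist":[0,0,0],"gripper":1},
    {"translation":[0,0,0],"twist":[0,0,0],"gripper":1},
  ],
)

```text
clock: 27.45
eef_pos: [0.4774, 0.4011, 0.0836]
tcp_rot: [0.0, 0.117, 0.993, -0.001]
ft_force: [-2.7, -6.1, 6.4]
gripper_width: 0.0135
```

Gripped. Turn 88° clockwise (twist +).

Request:
play_rows(
  motion=[
    {"translation":[0,0,0],"twist":[0,0,5],"gripper":1},
    {"translation":[0,0,0],"twist":[0,0,7],"gripper":1},
    {"translation":[0,0,0],"twist":[0,0,7],"gripper":1},
    {"translation":[0,0,0],"twist":[0,0,7],"gripper":1},
    {"translation":[0,0,0],"twist":[0,0,7],"gripper":1},
  ],
)

```text
clock: 27.87
eef_pos: [0.4771, 0.4007, 0.0836]
tcp_rot: [0.001, 0.397, 0.918, -0.002]
ft_force: [-2.9, -6.9, 6.6]
gripper_width: 0.0139
```

Request:
play_rows(
  motion=[
    {"translation":[0,0,0],"twist":[0,0,7],"gripper":1},
    {"translation":[0,0,0],"twist":[0,0,7],"gripper":1},
    {"translation":[0,0,0],"twist":[0,0,7],"gripper":1},
    {"translation":[0,0,0],"twist":[0,0,7],"gripper":1},
    {"translation":[0,0,0],"twist":[0,0,7],"gripper":1},
  ],
)

```text
clock: 28.28
eef_pos: [0.4767, 0.4005, 0.0835]
tcp_rot: [0.001, 0.655, 0.756, -0.002]
ft_force: [-3.7, -6.9, 8.0]
gripper_width: 0.0137
```

Request:
play_rows(
  motion=[
    {"translation":[0,0,0],"twist":[0,0,7],"gripper":1},
    {"translation":[0,0,0],"twist":[0,0,7],"gripper":1},
    {"translation":[0,0,0],"twist":[0,0,6],"gripper":1},
    {"translation":[0,0,0],"twist":[0,0,0],"gripper":1},
    {"translation":[0,0,0],"twist":[0,0,0],"gripper":1},
  ],
)

```text
clock: 28.7
eef_pos: [0.4764, 0.4006, 0.0835]
tcp_rot: [0.001, 0.774, 0.633, -0.002]
ft_force: [-4.9, -7.5, 8.5]
gripper_width: 0.0141
```

Request:
play_rows(
  motion=[
    {"translation":[0,0,0],"twist":[0,0,0],"gripper":0.0},
    {"translation":[0,0,0],"twist":[0,0,0],"gripper":-0.3},
    {"translation":[0,0,0],"twist":[0,0,0],"gripper":-0.3},
    {"translation":[0,0,-0.015],"twist":[0,0,0],"gripper":-0.3},
    {"translation":[0,0,-0.035],"twist":[0,0,0],"gripper":-0.3},
  ],
)

```text
clock: 29.12
eef_pos: [0.4754, 0.4006, 0.129]
tcp_rot: [-0.0, 0.774, 0.633, -0.004]
ft_force: [0.9, -0.4, -0.9]
gripper_width: 0.0439
```

Request:
play_rows(
  motion=[
    {"translation":[0,0,-0.03],"twist":[0,0,-7],"gripper":-0.3},
    {"translation":[0,0,0],"twist":[0,0,-7],"gripper":-0.3},
    {"translation":[0,0,0],"twist":[0,0,-7],"gripper":-0.3},
    {"translation":[0,0,0],"twist":[0,0,-7],"gripper":-0.3},
    {"translation":[0,0,0],"twist":[0,0,-7],"gripper":-0.3},
  ],
)

```text
clock: 29.53
eef_pos: [0.4774, 0.403, 0.1631]
tcp_rot: [0.0, 0.545, 0.838, 0.001]
ft_force: [1.0, 0.4, -0.0]
gripper_width: 0.057
```

Request:
play_rows(
  motion=[
    {"translation":[0,0,0],"twist":[0,0,-7],"gripper":-0.3},
    {"translation":[0,0,0],"twist":[0,0,-7],"gripper":-0.3},
    {"translation":[0,0,0],"twist":[0,0,-7],"gripper":-0.3},
    {"translation":[0,0,0],"twist":[0,0,-7],"gripper":-0.3},
    {"translation":[0,0,0],"twist":[0,0,-7],"gripper":-0.3},
  ],
)

```text
clock: 29.95
eef_pos: [0.4773, 0.4029, 0.1627]
tcp_rot: [-0.0, 0.268, 0.963, 0.0]
ft_force: [0.4, 0.1, 0.1]
gripper_width: 0.057
```

Request:
play_rows(
  motion=[
    {"translation":[0,0,0],"twist":[0,0,-7],"gripper":-0.3},
    {"translation":[0,0,0],"twist":[0,0,-7],"gripper":-0.3},
    {"translation":[0,0,0],"twist":[0,0,-5],"gripper":-0.3},
  ],
)

```text
clock: 30.2
eef_pos: [0.4773, 0.4029, 0.1627]
tcp_rot: [-0.0, 0.105, 0.994, 0.0]
ft_force: [-0.2, 0.0, -0.4]
gripper_width: 0.0572
```

```bash
python3 - <<'E'
from h import *
w=grab("wrist","w22")
go([.4338,.2203,.15],166.6)
E
```

```text
pos [0.4774 0.4027 0.1625] yaw 168.18 tilt 0.03 q7 0.121 clock 30.25 F [ 0.654  -0.7084 -0.4125]
twist 1.58 shift after twist [ 0.0001 -0.1876  0.0124] before [ 0.0053 -0.1875  0.0124]
```

View pics/w22.png

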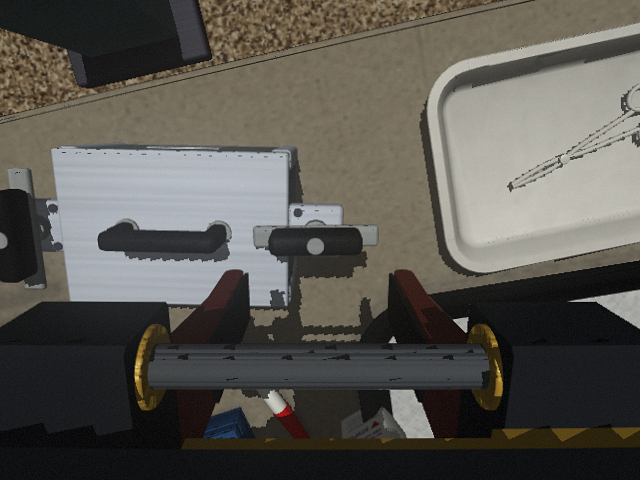

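Request:
play_rows(
  motion=[
    {"translation":[0,0,0],"twist":[0,0,1.6],"gripper":-0.3},
    {"translation":[0,-0.036,0],"twist":[0,0,0],"gripper":-0.3},
    {"translation":[0,-0.038,0],"twist":[0,0,0],"gripper":-0.3},
    {"translation":[0,-0.038,0],"twist":[0,0,0],"gripper":-0.3},
    {"translation":[0,-0.038,0],"twist":[0,0,0],"gripper":-0.3},
  ],
)

```text
clock: 30.67
eef_pos: [0.4401, 0.2561, 0.1624]
tcp_rot: [-0.0, 0.124, 0.992, 0.0]
ft_force: [0.7, -0.3, 0.3]
gripper_width: 0.057
```

Request:
play_rows(
  motion=[
    {"translation":[0,-0.037,0.01],"twist":[0,0,0],"gripper":-0.3},
    {"translation":[0,0,0],"twist":[0,0,0],"gripper":-0.3},
    {"translation":[0,0,0],"twist":[0,0,0],"gripper":-0.3},
    {"translation":[0,0,0],"twist":[0,0,0],"gripper":-0.3},
  ],
)

```text
clock: 31.0
eef_pos: [0.4325, 0.2217, 0.1532]
tcp_rot: [0.001, 0.124, 0.992, 0.0]
ft_force: [-0.7, 0.5, 0.4]
gripper_width: 0.0571
```

```bash
python3 - <<'E'
from h import *
w=grab("wrist","w23")
go([.4338,.2203,.0815],166.6)
E
```

```text
pos [0.4324 0.2226 0.1533] yaw 165.89 tilt 0.1 q7 0.308 clock 31.05 F [ 0.2748 -0.2247  0.1501]
twist -0.71 shift after twist [-0.0019 -0.002   0.0718] before [-0.0019 -0.002   0.0718]
```

View pics/w23.png

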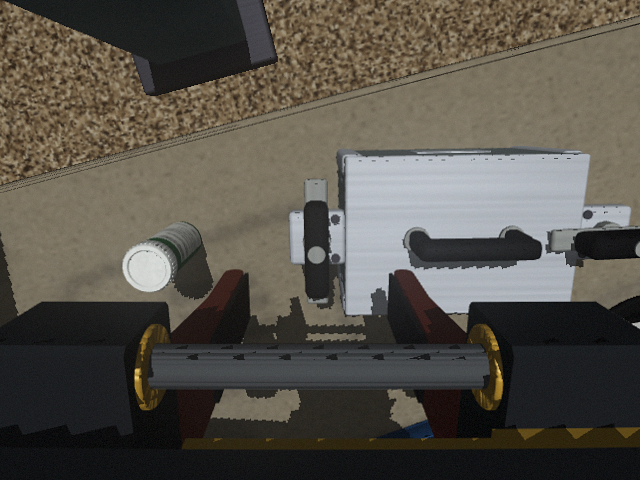

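Request:
play_rows(
  motion=[
    {"translation":[-0.0015,-0.002,0.025],"twist":[0,0,-0.6],"gripper":-0.3},
    {"translation":[0,0,0.025],"twist":[0,0,0],"gripper":-0.3},
    {"translation":[0,0,0.021],"twist":[0,0,0],"gripper":0.3},
    {"translation":[0,0,0],"twist":[0,0,0],"gripper":1},
    {"translation":[0,0,0],"twist":[0,0,0],"gripper":1},
  ],
)

```text
clock: 31.47
eef_pos: [0.432, 0.2208, 0.0815]
tcp_rot: [-0.001, 0.116, 0.993, 0.0]
ft_force: [0.2, 0.6, 0.2]
gripper_width: 0.0405
```

Request:
play_rows(
  motion=[
    {"translation":[0,0,0],"twist":[0,0,0],"gripper":1},
    {"translation":[0,0,0],"twist":[0,0,0],"gripper":1},
    {"translation":[0,0,0],"twist":[0,0,0],"gripper":1},
    {"translation":[0,0,0],"twist":[0,0,0],"gripper":1},
    {"translation":[0,0,0],"twist":[0,0,0],"gripper":1},
  ],
)

```text
clock: 31.88
eef_pos: [0.4337, 0.2202, 0.0826]
tcp_rot: [0.001, 0.117, 0.993, 0.001]
ft_force: [1.5, 3.4, 1.7]
gripper_width: 0.0138
```

Request:
play_rows(
  motion=[
    {"translation":[0,0,0],"twist":[0,0,5],"gripper":1},
    {"translation":[0,0,0],"twist":[0,0,7],"gripper":1},
    {"translation":[0,0,0],"twist":[0,0,7],"gripper":1},
    {"translation":[0,0,0],"twist":[0,0,7],"gripper":1},
    {"translation":[0,0,0],"twist":[0,0,7],"gripper":1},
  ],
)

```text
clock: 32.3
eef_pos: [0.4338, 0.2205, 0.0826]
tcp_rot: [0.001, 0.397, 0.918, 0.002]
ft_force: [0.4, 4.2, -0.4]
gripper_width: 0.014
```

Request:
play_rows(
  motion=[
    {"translation":[0,0,0],"twist":[0,0,7],"gripper":1},
    {"translation":[0,0,0],"twist":[0,0,7],"gripper":1},
    {"translation":[0,0,0],"twist":[0,0,7],"gripper":1},
    {"translation":[0,0,0],"twist":[0,0,7],"gripper":1},
    {"translation":[0,0,0],"twist":[0,0,7],"gripper":1},
  ],
)

```text
clock: 32.72
eef_pos: [0.4342, 0.2207, 0.0826]
tcp_rot: [0.0, 0.654, 0.756, 0.002]
ft_force: [2.3, 4.0, -0.6]
gripper_width: 0.0141
```

Request:
play_rows(
  motion=[
    {"translation":[0,0,0],"twist":[0,0,7],"gripper":1},
    {"translation":[0,0,0],"twist":[0,0,7],"gripper":1},
    {"translation":[0,0,0],"twist":[0,0,6],"gripper":1},
    {"translation":[0,0,0],"twist":[0,0,0],"gripper":1},
    {"translation":[0,0,0],"twist":[0,0,0],"gripper":1},
  ],
)

```text
clock: 33.13
eef_pos: [0.4343, 0.2207, 0.0826]
tcp_rot: [-0.0, 0.774, 0.633, 0.002]
ft_force: [3.9, 4.6, -2.1]
gripper_width: 0.0141
```

Request:
play_rows(
  motion=[
    {"translation":[0,0,0],"twist":[0,0,0],"gripper":0.0},
    {"translation":[0,0,0],"twist":[0,0,0],"gripper":-0.3},
    {"translation":[0,0,0],"twist":[0,0,0],"gripper":-0.3},
    {"translation":[0,0,-0.015],"twist":[0,0,0],"gripper":-0.3},
    {"translation":[0,0,-0.035],"twist":[0,0,0],"gripper":-0.3},
  ],
)

```text
clock: 33.55
eef_pos: [0.4302, 0.2169, 0.1289]
tcp_rot: [-0.001, 0.774, 0.633, -0.004]
ft_force: [0.2, 0.3, -0.1]
gripper_width: 0.0436
```

Request:
play_rows(
  motion=[
    {"translation":[0,0,-0.04],"twist":[0,0,0],"gripper":-0.3},
    {"translation":[0,0,-0.04],"twist":[0,0,0],"gripper":-0.3},
    {"translation":[-0.02,0,-0.03],"twist":[0,0,0],"gripper":-0.3},
    {"translation":[-0.02,0,0],"twist":[0,0,0],"gripper":-0.3},
    {"translation":[0,0,0],"twist":[0,0,0],"gripper":-0.3},
  ],
)

```text
clock: 33.97
eef_pos: [0.4254, 0.1765, 0.2431]
tcp_rot: [0.002, 0.775, 0.632, 0.0]
ft_force: [0.3, 0.2, -0.9]
gripper_width: 0.057
```

```bash
python3 - <<'E'
from h import *
w=grab("wrist","w24");b=grab("scene","s24");c=grab("side","d24")
go([.4338,.2203,.15],166.6)
cv2.imwrite("pics/s24c.png",cv2.resize(b["frame"][210:430,220:440][:,:,::-1],None,fx=2.7,fy=2.7,interpolation=cv2.INTER_CUBIC))
cv2.imwrite("pics/d24c.png",cv2.resize(c["frame"][120:290,200:400][:,:,::-1],None,fx=3.4,fy=3.4,interpolation=cv2.INTER_CUBIC))
E
```

```text
pos [0.4246 0.1795 0.2413] yaw 78.53 tilt 0.04 q7 -0.815 clock 34.12 F [0.4669 0.6184 0.2709]
twist -88.07 shift after twist [0.0005 0.0419 0.0912] before [0.0418 0.0009 0.0912]
```

View pics/s24c.png

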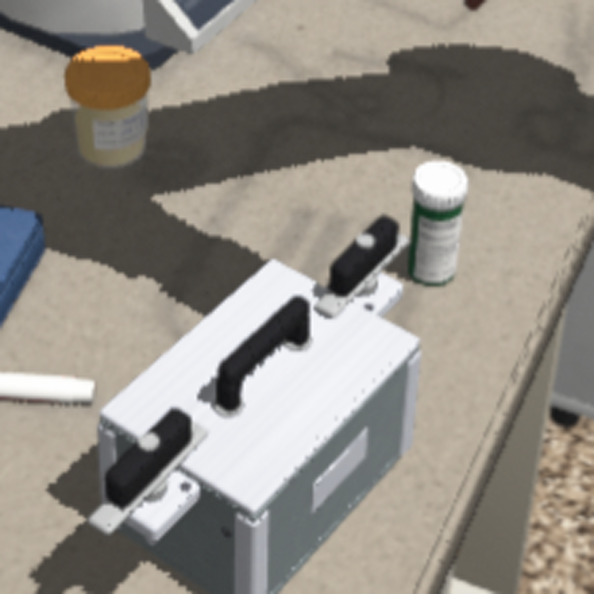

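View pics/w24.png

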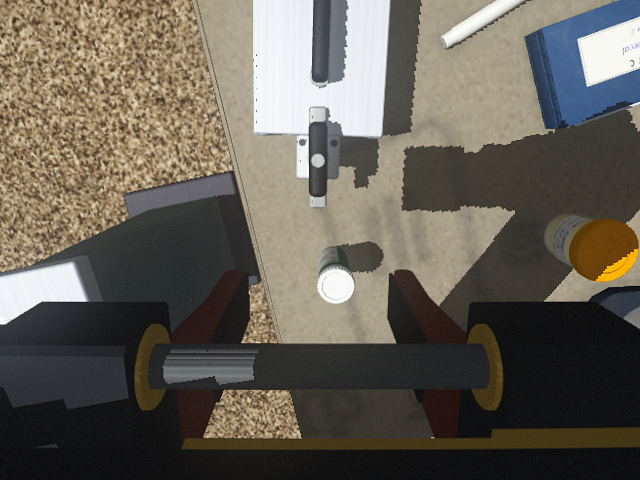

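View pics/d24c.png

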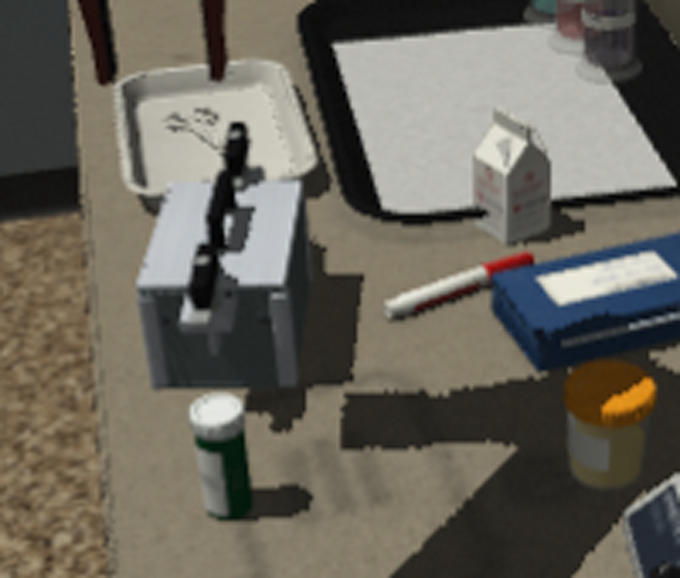

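Request:
play_rows(
  motion=[
    {"translation":[0,0,0],"twist":[0,0,0],"gripper":-0.3},
    {"translation":[0,0,0],"twist":[0,0,0],"gripper":-0.3},
  ],
)

```text
clock: 34.28
eef_pos: [0.4245, 0.1804, 0.2409]
tcp_rot: [-0.001, 0.774, 0.634, -0.001]
ft_force: [-0.3, 0.0, -1.2]
gripper_width: 0.0573
```

```bash
python3 - <<'E'
from h import *
print(r.sign_off())
E
```

```text
the job is handed in; nothing more can be done
None
```

The job is done and handed in at about 34 s; signing off gives no verdict, so this rests on my own checks.

**What I did:** Both turnbuttons started in the cover's way, at about -34° (button_a) and -55° (button_b), so I turned both clear. I then stood the small vial on the case floor near the middle, seated the cover, and turned both buttons to about -88°.

**Last checks:**
- **Cover:** the scene, side and wrist pictures show it lying flat on the rim. At release the reported gripper height put the plug's underside at 78 mm, which is the fitted height.
- **Buttons:** the pictures show both lying along the case's long axis, across the cover's short edges. The -88° comes from the tool angle while they were gripped.
- **Bystanders:** the large vial and the cup are upright and look unmoved; I did not re-measure their positions.
- **Small vial:** last seen upright, before the cover went on; it cannot be seen now.
- **Robot:** the gripper is clear of everything, and the highest wrist force I read was about 12 N.

**What failed or disagreed:**
- **Finger reach:** the real fingertips sit about 20 mm above the reported TCP. My first grasp of button_b closed on air just above the grip. I lowered all later grasps to allow for this and they held.
- **Vial width:** the gripper read about 29.5 mm on the small vial, against the stated 31 mm.

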